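# Weigh the blue-gripped basket of watch heads on the sprung scale

### The job

Weigh the basket with the blue grip: take it by its grip, hang its bail in the dip of the sprung scale's hook, and ease it down slowly until the scale alone carries its weight and the pointer has settled, then let go. Keep the basket upright, never let the pointer jump or drop or run down to the red mark, never force the hook, and leave it hanging still with everything else left where it is.

Things in the scene. Friction and masses are not known exactly. Their poses are not given: they have to be found in the camera images.
- blue_basket_grip (a point): upright blue plastic grip block, 16 x 26 x 48 mm (x, y, z), on top of the bail of a round steel wire basket (90 mm across, 40 mm high, watch heads inside, weight unknown, 0.2 to 0.8 kg). This point is the block's centre, 124 mm above the basket's foot and straight above its middle. Axes are the basket's: z up, x across the block's thickness and along the bail.
- blue_basket_bail (a point): underside of the blue basket's rigid bail (6 mm wire) at its blunt peak, 35 mm straight below the grip's centre, 89 mm above the basket's foot: the place that rests in the hook. Same axes. The bail stands in the basket's x-z plane, a window open along y: 66 mm wide at 76 mm above the foot, its top sloping up to the peak, and 36 mm free from the basket's rim to there.
- orange_basket_grip (a point): the same kind of basket but with an orange grip, to be left alone. This point is the centre of its grip block, 124 mm above its foot.
- scale: fixed sprung scale: grey foot plate 150 x 200 x 12 mm, white column 50 x 40 mm and 288 mm high, with a white scale plate on its two x faces. Origin: underside, at the column's axis; z up, y points from the column towards the hook's tip.
- hook_seat (a point): the dip of the scale's hook, at the height where the underside of a hung bail rests; moves down with the pointer. The hook is a level 8 mm steel bar that leaves the column along the scale's y, at x = 0; the dip lies 134 mm from the column's axis and, unloaded, 215 mm above the table. On the column side the bar's top is 14 mm above the dip's bottom. Axes: the scale's.
- hook_tip (a point): top of the hook's upturned free end, 17 mm farther out along the scale's y than the dip's bottom and 16 mm higher.
- pointer (a joint): how far the hook and its red pointer have gone down, in m: 0 unloaded, red mark from 0.082, stop at 0.088. A spring holds it up; deflection is proportional to load, and a basket settles somewhere between 0.017 and 0.072 according to its unknown weight. Lightly damped: a load let go too early or too late makes it jump. Lowering at 0.02 m/s is slow enough.
- loupe: bystander: black eyeglass loupe, 38 mm across, 30 mm high; origin under its centre
- screwdriver: bystander: small red-handled screwdriver, 130 mm, lying along its x
- oil_bottle: bystander: small amber bottle, 36 mm across, 60 mm high; origin under its centre
- spare_watch: bystander: a bare steel watch head, 34 mm across, 9 mm thick, dial up; origin under its centre
- brush: bystander: small brush, 150 mm, lying along its x
- pin_cup: bystander: white cup, 60 mm across, 50 mm high; origin under its centre
Mind the look-alikes: they are no part of the job. What is shaped like the part that bears blue_basket_grip but yellow is not meant.

How it is judged:
By the outcome, as a careful person would: the job done as asked, in the order asked, and still so for the second after the job is handed in, with the robot touching nothing.
It also fails if it takes over 67 s, if anything falls off the work surface, if the arm or the gripper's body presses on something with over 40 N, if the wrist force passes 120 N, or if a joint passes its speed limit or range.

### The arm

A 6-joint arm with a two-finger parallel gripper is mounted at the origin on the work surface. World frame = base frame: x ahead of the robot, y to its left, z up, the work surface at z = 0. Lengths are in m, angles in rad, forces in N, time in s.
With the tool pointing down it reaches from about 0.325 to 0.9 m from the base axis. Payload 3.5 kg.
Tool frame: the origin (TCP) lies on the centre line of the jaws, within the pads' length; the fingertips stand 8 mm ahead of it and the grasp point (between the pads) lies 11 mm behind it (ctrl.tips_ahead is the distance from the TCP to the fingertips, in m); x points along the fingers, y is the direction in which the jaws open and shut, and the axes are right-handed (so a half turn about x gives the same grasp; the last joint's range is limited). The gripper opens to 85 mm and grips with 20 to 120 N. Pads are 22 mm wide; open, the fingers measure 114 mm over their backs; the gripper's body (76 mm by 85 mm) begins 54 mm behind the grasp point. The pads swing forward as they close: fully open they stand 13 mm farther back than shut.
Start: joints at [1.104, 0.276, -0.026, 1.268, 0, 1.467], TCP at [0.222, 0.584, 0.239] pointing down, gripper open.
Joint ranges: [-3.12, 3.12], [-0.85, 1.88], [-1.08, 1.24], [-1.95, 2.15], [-1.57, 1.53], [-3.14, 3.14]. Speed limits (rad/s): [2.57, 2.57, 3.14, 3.14, 3.14, 3.14].

### API

Orientations are given as [roll, pitch, yaw] about the fixed x, y, z axes, in that order (R = Rz(yaw) Ry(pitch) Rx(roll)).
In Python, from rig import ctrl gives the robot as it stands. The module is installed in compiled form; this text tells all that it offers.
- The arm moves only by the shell command python3 -m crank 'ROWS' [FORCE]. ROWS is JSON, a list of rows, each an object of numbers: "x", "y", "z": the shift along the tool's x, y, z in cm; "ax", "ay", "az": the turn, a rotation vector about the tool's x, y, z in rad; "jaw": the closure in counts, from 0 (fully open) to 255 (shut). A call has 1 to 12 rows; each row shifts and turns the pose as measured when the row begins, along the tool's axes as they then stand; what a row does not reach is not made up. A row lasts 1/12 s, in which the tool goes at most 41.7 mm and 7.16 degrees, less where a joint would pass 70% of its speed; a pose out of reach is approached as far as the arm can. A call with a gripper value outside its range is refused whole. The fingers move at their own pace and stop on an object; FORCE is the grip in N (left out, the last holds). Time passes only in rows, so rows that do not move let the fingers close. It gives the time, the measured TCP pose, the force and the opening at its end, in the units of the state.
- ctrl.get_obs(): the state, without advancing time (a new reading comes with each control period).
- ctrl.capture(name): name is "scene" or "top" or "wrist"; returns (picture, depth): 420x560x3 uint8, red, green, blue; 420x560 float32, m along the optical axis (not along the pixel's ray), 0 where there is no reading.
- ctrl.camera_model(name): a dict with "camera_matrix" (3x3 intrinsics, pixels), "k1" (the pictures are not rectified: a ray, as slopes to the right and down, at radius r is drawn at 1 + k1 r^2 times it, then the intrinsics apply), "extrinsics" (4x4, takes a point from camera to world coordinates). Camera axes: x right, y up, looking along -z (the intrinsics and any distortion apply to the point x, -y, -z); pixel columns grow to the right and rows downward; lengths in m; the calibration is good to about 2 mm. A picture is of the moment at which its call begins: read the wrist's pose just before it. camera_model takes no time and is no camera call; for the wrist camera it gives the pose at the moment of the call.
- ctrl.close_job(): hands the job in, once; it reports no verdict.
The state is a dict: "t": time; "joint_pos": joint angles; "qd": joint speeds; "tau": joint torques, N m; "eef_pos": TCP position; "ee_rot": TCP orientation; "contact_force": force on the tool from outside, world axes, zero at the start; "torque": the same for the moment, N m; "width": finger opening in m.
Only numpy, scipy, OpenCV 4.12 (cv2) and the standard library are available. Lean on these libraries where they do the work, as an engineer would, in place of code of your own. Each camera call takes 0.05 s, during which the arm holds its last target.

## Working session

There is one attempt and no reset: what is moved stays moved. The work goes in short steps, Python scripts to look and compute and a shell command to move; the robot and the scene stay as the last step left them, time stands still between calls to the robot, and variables do not carry over. Pictures are saved under pics/ and viewed, and the job is handed in when it is done.

```bash
mkdir -p pics
cat > h.py <<'E'
import numpy as np,cv2
from rig import ctrl
def cap(n,f):
    m=ctrl.camera_model(n); p,d=ctrl.capture(n)
    cv2.imwrite('pics/'+f+'.png',p[:,:,::-1]); np.savez('pics/'+f+'.npz',p=p,d=d,K=m['camera_matrix'],k1=m['k1'],T=m['extrinsics'])
    return p,d,m
def load(f):
    z=np.load('pics/'+f+'.npz'); return z['p'],z['d'],dict(camera_matrix=z['K'],k1=float(z['k1']),extrinsics=z['T'])
def slopes(m,uv):
    K=np.array(m['camera_matrix']); return cv2.undistortPoints(np.array(uv,float).reshape(-1,1,2),K,np.array([m['k1'],0,0,0,0.])).reshape(-1,2)
def pts(m,uv,dep):
    s=slopes(m,uv); dep=np.array(dep).reshape(-1)
    c=np.c_[s[:,0]*dep,-s[:,1]*dep,-dep]; T=np.array(m['extrinsics']); return c@T[:3,:3].T+T[:3,3]
def plane(m,uv,z):
    s=slopes(m,uv); T=np.array(m['extrinsics']); r=np.c_[s[:,0],-s[:,1],-np.ones(len(s))]@T[:3,:3].T
    return T[:3,3]+r*((z-T[2,3])/r[:,2])[:,None]
E
python3 - <<'E'
from h import *
for n in ['scene','top','wrist']:
    p,d,m=cap(n,n+'0'); print(n,np.round(m['extrinsics'],3).tolist(),np.round(m['camera_matrix'],1).tolist(),m['k1'])
print(ctrl.get_obs(),ctrl.tips_ahead)
E
```

```text
scene [[-0.193, -0.54, 0.819, 1.228], [0.981, -0.108, 0.16, 0.151], [0.002, 0.835, 0.55, 0.632], [0.0, 0.0, 0.0, 1.0]] [[445.0, 0.0, 276.6], [0.0, 445.0, 206.8], [0.0, 0.0, 1.0]] -0.04427152348382341
top [[0.023, 0.997, -0.078, 0.479], [-1.0, 0.024, 0.014, 0.037], [0.015, 0.078, 0.997, 0.969], [0.0, 0.0, 0.0, 1.0]] [[410.1, 0.0, 274.0], [0.0, 410.1, 213.5], [0.0, 0.0, 1.0]] -0.036511086426643406
wrist [[0.356, -0.898, -0.259, 0.157], [0.935, 0.341, 0.1, 0.61], [-0.001, -0.278, 0.961, 0.373], [0.0, 0.0, 0.0, 1.0]] [[294.0, 0.0, 275.6], [0.0, 294.0, 208.9], [0.0, 0.0, 1.0]] -0.005261488485633142
{'t': 0.15, 'joint_pos': array([ 1.10361021e+00,  2.76995228e-01, -2.75648314e-02,  1.26799992e+00,
        1.84948354e-06,  1.46739881e+00]), 'qd': array([-0.00270033, -0.00159438,  0.00484894, -0.00053314,  0.00051567,
        0.00031454]), 'tau': array([ 7.21159631e-04, -4.46056366e+01,  2.95638889e+01,  1.05011853e-02,
       -7.29290718e-05,  2.90747160e-06]), 'eef_pos': array([0.22212291, 0.58355842, 0.2383941 ]), 'ee_rot': array([-1.67524251,  1.56903268, -2.03903111]), 'contact_force': array([ 0.04671982, -0.29771237, -0.30122101]), 'torque': array([ 0.00089103,  0.00803821, -0.00473121]), 'width': 0.08548969989283059} 0.008
```

View pics/scene0.png

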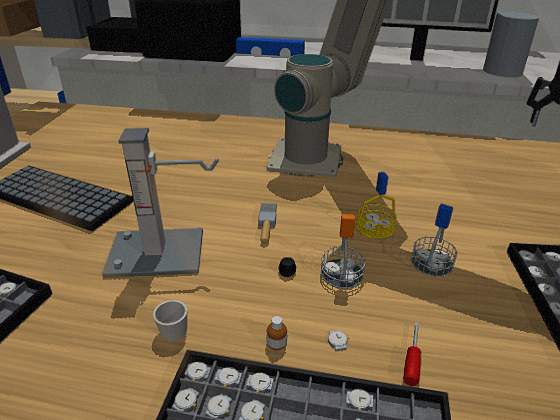

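View pics/top0.png

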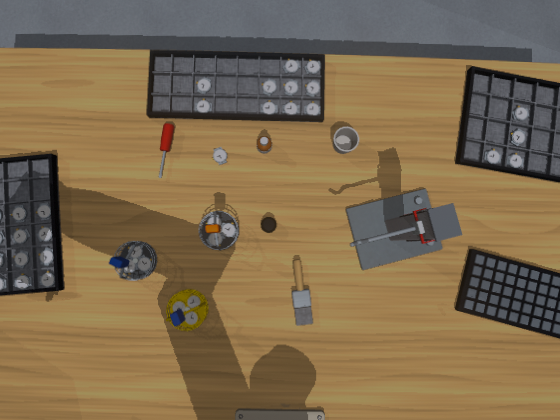

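View pics/wrist0.png

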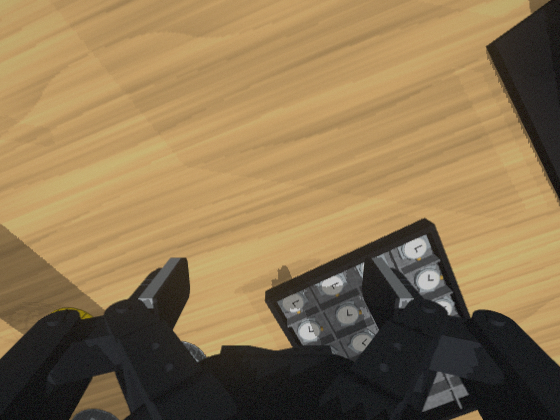

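The target is the steel basket with the blue grip: scene (443,217), top (119,262). The yellow wire basket, also with a blue grip, at scene (381,183) is the look-alike. The scale's hook dip is near scene (207,167). Next I measure these.

Run:
```python
from h import *
for n,boxes in [('scene0',[(425,195,465,240),(370,165,395,200)]),('top0',[(100,245,140,280),(160,300,195,335)])]:
    p,d,m=load(n); h=cv2.cvtColor(p,cv2.COLOR_RGB2HSV)
    M=cv2.inRange(h,(100,120,50),(130,255,255))
    for b in boxes:
        mm=np.zeros_like(M); mm[b[1]:b[3],b[0]:b[2]]=M[b[1]:b[3],b[0]:b[2]]
        v,u=np.nonzero((mm>0)&(d>0)); P=pts(m,np.c_[u,v],d[v,u])
        print(n,b,len(u),'uv',u.mean(),v.mean(),np.percentile(P,[3,50,97],axis=0).round(4).tolist())
        top=P[P[:,2]>np.percentile(P[:,2],97)-0.006]; 
        print('  top face',top.mean(0).round(4), cv2.minAreaRect((top[:,:2]*1000).astype(np.float32)))
for n,box in [('scene0',(165,150,225,178)),('scene0',(115,125,160,150)),('top0',(345,215,460,250))]:
    p,d,m=load(n); v,u=np.mgrid[box[1]:box[3],box[0]:box[2]]; v=v.ravel();u=u.ravel(); P=pts(m,np.c_[u,v],d[v,u]); k=(P[:,2]>.17)&(d[v,u]>0)
    P=P[k];u=u[k];v=v[k]; print(n,len(P),P.min(0).round(3),P.max(0).round(3))
    i=np.argsort(u); 
    for j in i[::max(1,len(i)//25)]: print(u[j],v[j],P[j].round(4))
for n in ['scene0','top0']:
    p=cv2.imread('pics/%s.png'%n)
    c=p[140:190,130:240] if n[0]=='s' else p[180:280,340:470]
    c2=p[180:280,400:480] if n[0]=='s' else p[230:290,90:170]
    cv2.imwrite('pics/%s_c.png'%n,np.vstack([cv2.resize(c,(700,290)),cv2.resize(c2,(400,290)).repeat(1,0) if 0 else cv2.copyMakeBorder(cv2.resize(c2,(400,290)),0,0,0,300,0)]))
```

```text
scene0 (425, 195, 465, 240) 282 uv 443.50354609929076 215.80141843971631 [[0.4388, 0.3282, 0.1044], [0.4461, 0.3391, 0.1297], [0.4512, 0.3501, 0.1494]]
  top face [0.4437 0.3397 0.1474] ((442.13330078125, 340.0882263183594), (24.16498565673828, 13.264388084411621), 69.79012298583984)
scene0 (370, 165, 395, 200) 190 uv 381.5 182.9157894736842 [[0.3242, 0.207, 0.1054], [0.3395, 0.2162, 0.1295], [0.3446, 0.2259, 0.1497]]
  top face [0.336  0.2169 0.1476] ((332.5680236816406, 216.79689025878906), (22.682077407836914, 14.145255088806152), 25.29745864868164)
top0 (100, 245, 140, 280) 149 uv 118.54362416107382 261.51006711409394 [[0.4307, 0.3267, 0.1059], [0.4406, 0.3358, 0.1448], [0.4485, 0.3489, 0.1487]]
  top face [0.4388 0.3383 0.1464] ((438.72479248046875, 339.19378662109375), (24.739906311035156, 13.839750289916992), 69.20075988769531)
top0 (160, 300, 195, 335) 137 uv 176.71532846715328 317.3065693430657 [[0.3204, 0.2064, 0.1151], [0.3325, 0.2139, 0.1447], [0.343, 0.2242, 0.1487]]
  top face [0.331  0.2156 0.146 ] ((330.7960510253906, 215.79608154296875), (23.74481964111328, 15.128293
[... 2221 characters left out ...]
33  -0.2395  0.1794]
413 221 [ 0.532  -0.2392  0.1969]
415 240 [ 0.4964 -0.2506  0.1756]
418 233 [ 0.5078 -0.2342  0.2364]
420 240 [ 0.496  -0.2516  0.1995]
422 225 [ 0.5219 -0.2385  0.2443]
424 222 [ 0.5272 -0.2409  0.2477]
427 219 [ 0.5316 -0.2405  0.2625]
429 239 [ 0.4973 -0.2523  0.2413]
431 216 [ 0.5351 -0.2385  0.2855]
433 216 [ 0.5352 -0.2417  0.286 ]
436 231 [ 0.5098 -0.2458  0.288 ]
438 220 [ 0.5284 -0.249   0.289 ]
440 218 [ 0.5319 -0.2531  0.2875]
442 234 [ 0.5051 -0.2577  0.2841]
445 218 [ 0.5323 -0.2627  0.2853]
447 216 [ 0.5357 -0.2658  0.2861]
450 223 [ 0.524  -0.2712  0.2852]
453 216 [ 0.5359 -0.2756  0.2873]
455 218 [ 0.5326 -0.2792  0.287 ]
459 228 [ 0.5158 -0.2856  0.2877]
```

View pics/scene0_c.png

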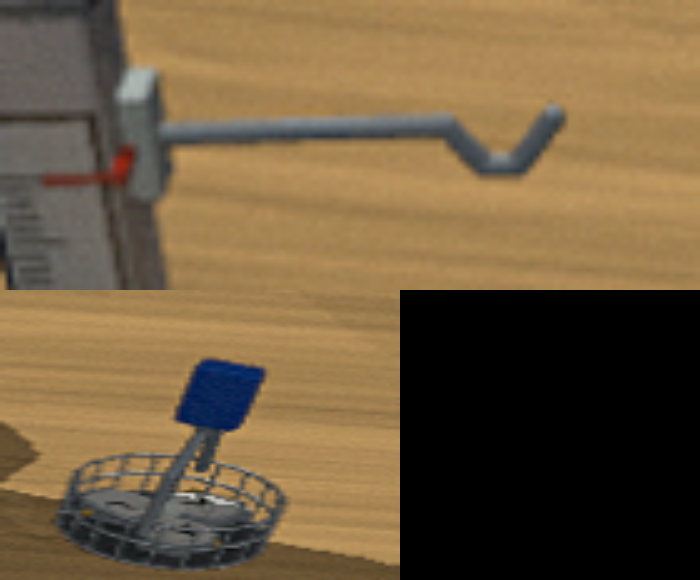

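View pics/top0_c.png

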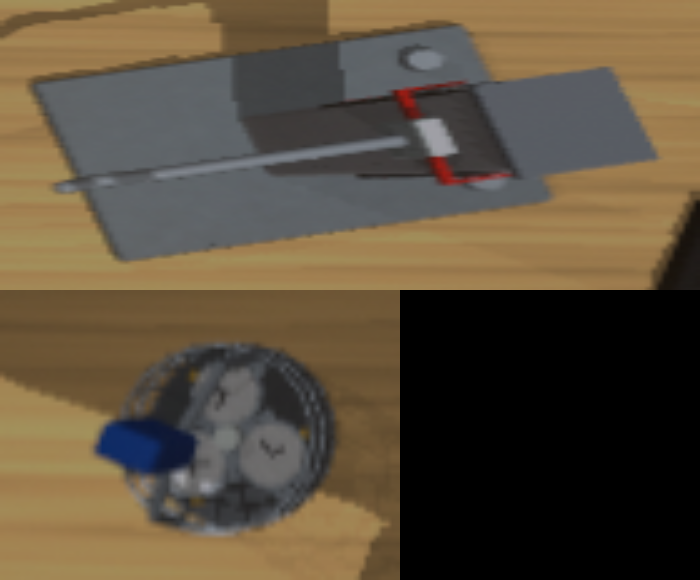

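```bash
cat >> h.py <<'E'
from scipy.spatial.transform import Rotation as Ro
def go(x,y,z,yaw_deg=None):
    o=ctrl.get_obs(); R=Ro.from_euler('xyz',o['ee_rot']).as_matrix(); e=o['eef_pos']
    jaw=np.degrees(np.arctan2(R[1,1],R[0,1]))
    print('t',round(o['t'],2),'tcp',e.round(4),'jawyaw',round(jaw,2),'down',R[:,0].round(4),'q',o['joint_pos'].round(3),'F',o['contact_force'].round(2),'w',round(o['width'],4))
    if yaw_deg is not None:
        d=(yaw_deg-jaw+90)%180-90; print('turn yaw',round(d,2),'deg; az-world rad',round(np.radians(d),4),'-> ax',round(-np.radians(d),4))
        # residual tilt correction in tool frame to point straight down
        t=np.cross(R[:,0],[0,0,-1]); print('tilt fix tool rotvec',(R.T@t).round(4))
        c,s=np.cos(np.radians(d)),np.sin(np.radians(d)); R2=np.array([[c,-s,0],[s,c,0],[0,0,1]])@R
        print('after turn: shift cm',(R2.T@(np.array([x,y,z])-e)*100).round(2))
    print('now: shift cm',(R.T@(np.array([x,y,z])-e)*100).round(2))
E
python3 - <<'E'
from h import *
for n,box in [('scene0',(170,150,225,178)),('top0',(345,225,405,252))]:
    p,d,m=load(n); v,u=np.mgrid[box[1]:box[3],box[0]:box[2]]; v=v.ravel();u=u.ravel(); P=pts(m,np.c_[u,v],d[v,u]); k=(P[:,2]>.205)&(d[v,u]>0);P=P[k]
    c=P[:,:2].mean(0); vv=np.linalg.svd(P[:,:2]-c)[2][0]; vv*=np.sign(vv[1]); s=(P[:,:2]-c)@vv
    print(n,'dir',np.degrees(np.arctan2(vv[1],vv[0])),'end(tip) ',c+vv*np.percentile(s,99.5),'c',c)
    for q in np.arange(s.max()-.05,s.max(),.004):
        kk=(s>=q)&(s<q+.004)
        if kk.any(): print(round(s.max()-q-.002,4),kk.sum(),P[kk,2].max().round(4),np.median(P[kk,2]).round(4),(c+vv*(q+.002)).round(4))
p,d,m=load('top0')
# column top and foot plate
v,u=np.mgrid[180:290,330:475];v=v.ravel();u=u.ravel();P=pts(m,np.c_[u,v],d[v,u])
k=(P[:,2]>.28)&(P[:,2]<.30);print('coltop',cv2.minAreaRect((P[k,:2]*1000).astype(np.float32)))
k=(P[:,2]>.007)&(P[:,2]<.016);print('foot',cv2.minAreaRect((P[k,:2]*1000).astype(np.float32)))
# baskets
v,u=np.mgrid[190:350,90:260];v=v.ravel();u=u.ravel();P=pts(m,np.c_[u,v],d[v,u])
h=cv2.cvtColor(p,cv2.COLOR_RGB2HSV)[v,u]
k=(P[:,2]>.13)&(P[:,2]<.16)&(h[:,0]<20)&(h[:,1]>150);print('orange grip',P[k].mean(0))
go(.4405,.3395,.2,-20.5)
E
```

```text
scene0 dir 105.48511611731833 end(tip)  [ 0.48601436 -0.11206839] c [ 0.49750611 -0.15354818]
0.048 10 0.2308 0.2283 [ 0.4987 -0.158 ]
0.044 9 0.2307 0.2281 [ 0.4977 -0.1542]
0.04 8 0.2319 0.229 [ 0.4966 -0.1503]
0.036 11 0.2314 0.2279 [ 0.4955 -0.1465]
0.032 17 0.2285 0.2218 [ 0.4945 -0.1426]
0.028 12 0.2231 0.2164 [ 0.4934 -0.1388]
0.024 7 0.2161 0.2147 [ 0.4923 -0.1349]
0.02 8 0.2155 0.2131 [ 0.4913 -0.131 ]
0.016 10 0.2188 0.2146 [ 0.4902 -0.1272]
0.012 14 0.225 0.2175 [ 0.4891 -0.1233]
0.008 13 0.2292 0.2233 [ 0.4881 -0.1195]
0.004 11 0.2325 0.2288 [ 0.487  -0.1156]
0.0 5 0.232 0.23 [ 0.4859 -0.1118]
top0 dir 105.4556856145378 end(tip)  [ 0.48483124 -0.11301562] c [ 0.49854868 -0.16262808]
0.048 11 0.2295 0.2268 [ 0.4974 -0.1586]
0.044 10 0.229 0.2268 [ 0.4964 -0.1547]
0.04 8 0.2299 0.2265 [ 0.4953 -0.1508]
0.036 14 0.2291 0.2262 [ 0.4942 -0.147 ]
0.032 11 0.2283 0.2209 [ 0.4932 -0.1431]
0.028 14 0.2211 0.2166 [ 0.4921 -0.1393]
0.024 10 0.215 0.2113 [ 0.491  -0.1354]
0.02 9 0.2116 0.2105 [ 0.49   -0.1316]
0.016 6 0.2143 0.211 [ 0.4889 -0.1277]
0.012 8 0.221 0.2165 [ 0.4878 -0.1239]
0.008 7 0.2282 0.2241 [ 0.4868 -0.12  ]
0.004 9 0.2298 0.2283 [ 0.4857 -0.1161]
0.0 5 0.229 0.2275 [ 0.4846 -0.1123]
coltop ((525.8165283203125, -261.35211181640625), (56.11276626586914, 46.175235748291016), 15.805461883544922)
foot ((484.4896240234375, -307.6903991699219), (255.09262084960938, 270.7274475097656), 15.370948791503906)
orange grip [0.51144838 0.14820745 0.14562294]
t 0.15 tcp [0.2221 0.5836 0.2384] jawyaw 69.16 down [-8.0e-04 -1.6e-03 -1.0e+00] q [ 1.104  0.277 -0.028  1.268  0.     1.467] F [ 0.05 -0.3  -0.3 ] w 0.0855
turn yaw -89.66 deg; az-world rad -1.5648 -> ax 1.5648
tilt fix tool rotvec [ 0.     -0.0002  0.0018]
after turn: shift cm [ 3.79 29.01 15.21]
now: shift cm [  3.86 -15.03  29.09]
```

Measurements that agree across views:
- **Blue grip:** about (0.4405, 0.3395), with its top at 0.147 (expected 0.148). The block's x axis points at −20.5°.
- **Hook:** direction 105.5°. The dip is at about (0.4905, −0.132), within 2 mm between both views and the column axis + 134 mm.

Next I turn the jaws and move over the grip.

```bash
python3 -m crank '[{"ax":0.12},{"ax":0.12},{"ax":0.12},{"ax":0.12},{"ax":0.12},{"ax":0.12},{"ax":0.12},{"ax":0.12},{"ax":0.12},{"ax":0.12},{"ax":0.12},{"ax":0.12}]' 60 && python3 -c "
from h import *
go(.4405,.3395,.235,-20.5)"
```

```text
invalid input at $[0]: expected keys x, y, z, ax, ay, az, jaw
```

```bash
python3 -m crank '[{"x":0,"y":0,"z":0,"ax":0.12,"ay":0,"az":0,"jaw":0},{"x":0,"y":0,"z":0,"ax":0.12,"ay":0,"az":0,"jaw":0},{"x":0,"y":0,"z":0,"ax":0.12,"ay":0,"az":0,"jaw":0},{"x":0,"y":0,"z":0,"ax":0.12,"ay":0,"az":0,"jaw":0},{"x":0,"y":0,"z":0,"ax":0.12,"ay":0,"az":0,"jaw":0},{"x":0,"y":0,"z":0,"ax":0.12,"ay":0,"az":0,"jaw":0},{"x":0,"y":0,"z":0,"ax":0.12,"ay":0,"az":0,"jaw":0},{"x":0,"y":0,"z":0,"ax":0.12,"ay":0,"az":0,"jaw":0},{"x":0,"y":0,"z":0,"ax":0.12,"ay":0,"az":0,"jaw":0},{"x":0,"y":0,"z":0,"ax":0.12,"ay":0,"az":0,"jaw":0},{"x":0,"y":0,"z":0,"ax":0.12,"ay":0,"az":0,"jaw":0},{"x":0,"y":0,"z":0,"ax":0.12,"ay":0,"az":0,"jaw":0}]' 60 && python3 -c "
from h import *
go(.4405,.3395,.235,-20.5)"
```

```text
t: 1.15
eef_pos: [0.2203, 0.5798, 0.232]
ee_rot: [-0.175, 1.557, -2.037]
contact_force: [-0.2, 0.5, -0.2]
width: 0.0853
t 1.15 tcp [0.2203 0.5798 0.232 ] jawyaw -16.67 down [-0.0062 -0.0123 -0.9999] q [ 1.104  0.281 -0.036  1.268 -0.     2.965] F [-0.16  0.46 -0.15] w 0.0853
turn yaw -3.83 deg; az-world rad -0.0668 -> ax 0.0668
tilt fix tool rotvec [0.     0.0136 0.0024]
after turn: shift cm [-0.17 29.05 14.8 ]
now: shift cm [-0.14 27.99 16.71]
```

```bash
python3 -m crank '[{"x":-0.05,"y":2.8,"z":1.5,"ax":0.01,"ay":0.002,"az":0,"jaw":0},{"x":-0.05,"y":2.8,"z":1.5,"ax":0.01,"ay":0.002,"az":0,"jaw":0},{"x":-0.05,"y":2.8,"z":1.5,"ax":0.01,"ay":0.002,"az":0,"jaw":0},{"x":-0.05,"y":2.8,"z":1.5,"ax":0.01,"ay":0.002,"az":0,"jaw":0},{"x":-0.05,"y":2.8,"z":1.5,"ax":0.01,"ay":0.002,"az":0,"jaw":0},{"x":-0.05,"y":2.8,"z":1.5,"ax":0.01,"ay":0.002,"az":0,"jaw":0},{"x":-0.05,"y":2.8,"z":1.5,"ax":0,"ay":0.002,"az":0,"jaw":0},{"x":-0.05,"y":2.8,"z":1.5,"ax":0,"ay":0.002,"az":0,"jaw":0},{"x":-0.05,"y":2.8,"z":1.5,"ax":0,"ay":0.002,"az":0,"jaw":0}]' && python3 -c "
from h import *
go(.4405,.3395,.235,-20.5)
cap('wrist','w1')"
```

```text
t: 1.9
eef_pos: [0.4165, 0.3655, 0.2322]
ee_rot: [-1.826, 1.565, 2.54]
contact_force: [0.4, 1.2, -0.1]
width: 0.0849
t 1.9 tcp [0.4165 0.3655 0.2322] jawyaw -19.85 down [-0.0049  0.0034 -1.    ] q [ 0.601  0.156 -0.192  1.225  0.006  2.518] F [ 0.44  1.2  -0.07] w 0.0849
turn yaw -0.65 deg; az-world rad -0.0113 -> ax 0.0113
tilt fix tool rotvec [ 0.     -0.0015  0.0058]
after turn: shift cm [-0.3   3.15  1.59]
now: shift cm [-0.3   3.14  1.63]
```

View pics/w1.png

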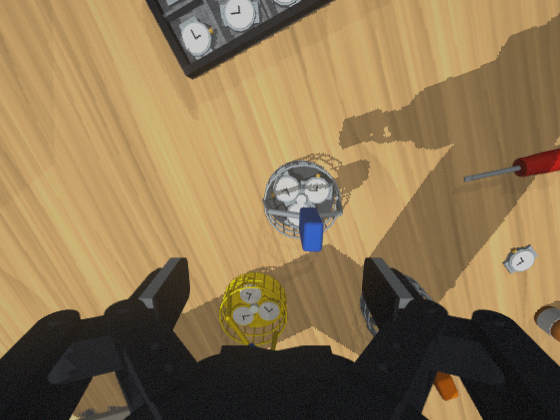

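The wrist view shows the steel basket at (303,197), with its blue grip's top face near (312,235). The bail runs along the jaw direction. The yellow look-alike is at (254,310). I'll measure the grip in this view.

Run:
```python
from h import *
p,d,m=load('w1'); h=cv2.cvtColor(p,cv2.COLOR_RGB2HSV)
M=cv2.inRange(h,(100,120,50),(130,255,255));v,u=np.nonzero((M>0)&(d>0)&(np.arange(560)[None]>280)&(np.arange(560)[None]<340))
P=pts(m,np.c_[u,v],d[v,u]); t=P[:,2]>np.percentile(P[:,2],95)-.005
print(len(u),t.sum(),P[t].mean(0),cv2.minAreaRect((P[t,:2]*1000).astype(np.float32)))
```

```text
652 564 [0.43915386 0.3430385  0.1472056 ] ((439.0571594238281, 342.41021728515625), (25.14810562133789, 15.588876724243164), 69.7296142578125)
```

```bash
python3 -m crank '[{"x":-0.05,"y":1.0,"z":0.5,"ax":0.008,"ay":0,"az":0.003,"jaw":0},{"x":-0.05,"y":1.0,"z":0.5,"ax":0,"ay":0,"az":0.003,"jaw":0},{"x":-0.05,"y":0.8,"z":0.4,"ax":0,"ay":0,"az":0,"jaw":0},{"x":-0.05,"y":0.1,"z":0.1,"ax":0,"ay":0,"az":0,"jaw":0}]' && python3 -c "
from h import *
go(.4398,.341,.114,-20.4)"
```

```text
t: 2.28
eef_pos: [0.4444, 0.3334, 0.2332]
ee_rot: [0.954, 1.567, -0.981]
contact_force: [0.3, -0.1, 0.1]
width: 0.0853
t 2.28 tcp [0.4444 0.3334 0.2332] jawyaw -20.9 down [ 0.0023 -0.0035 -1.    ] q [ 0.529  0.157 -0.189  1.225 -0.004  2.465] F [ 0.31 -0.13  0.11] w 0.0853
turn yaw 0.5 deg; az-world rad 0.0087 -> ax -0.0087
tilt fix tool rotvec [-0.      0.0024 -0.0034]
after turn: shift cm [11.92 -0.73 -0.59]
now: shift cm [11.92 -0.74 -0.58]
```

```bash
python3 -m crank '[{"x":0,"y":-0.4,"z":-0.3,"ax":0,"ay":0.001,"az":-0.002,"jaw":0},{"x":1.0,"y":-0.3,"z":-0.2,"ax":-0.004,"ay":0.001,"az":-0.001,"jaw":0},{"x":1.0,"y":0,"z":0,"ax":0,"ay":0.001,"az":0,"jaw":0},{"x":1.0,"y":0,"z":0,"ax":0,"ay":0.001,"az":0,"jaw":0},{"x":0.5,"y":0,"z":0,"ax":0,"ay":0.001,"az":0,"jaw":0},{"x":0,"y":0,"z":0,"ax":0,"ay":0.001,"az":0,"jaw":0}]' && python3 -c "
from h import *
go(.4398,.341,.114,-20.4)"
```

```text
t: 2.78
eef_pos: [0.4363, 0.3436, 0.1937]
ee_rot: [-2.548, 1.566, 1.808]
contact_force: [0.8, 0.1, -0.1]
width: 0.0855
t 2.78 tcp [0.4363 0.3436 0.1937] jawyaw -20.38 down [-0.0011  0.0044 -1.    ] q [ 0.548  0.181 -0.246  1.142  0.004  2.475] F [ 0.79  0.08 -0.08] w 0.0855
turn yaw -0.02 deg; az-world rad -0.0003 -> ax 0.0003
tilt fix tool rotvec [-0.     -0.0038  0.0026]
after turn: shift cm [7.97 0.44 0.15]
now: shift cm [7.97 0.44 0.15]
```

```bash
python3 -m crank '[{"x":1.0,"y":0.2,"z":0.1,"ax":0,"ay":0,"az":0.001,"jaw":0},{"x":1.0,"y":0.1,"z":0,"ax":0,"ay":0,"az":0,"jaw":0},{"x":1.0,"y":0,"z":0,"ax":0,"ay":0,"az":0,"jaw":0},{"x":1.0,"y":0,"z":0,"ax":0,"ay":0,"az":0,"jaw":0},{"x":0.8,"y":0,"z":0,"ax":0,"ay":0,"az":0,"jaw":0},{"x":0,"y":0,"z":0,"ax":0,"ay":0,"az":0,"jaw":0}]' && python3 -c "
from h import *
go(.4398,.341,.114,-20.4)"
```

```text
t: 3.28
eef_pos: [0.4376, 0.3414, 0.1391]
ee_rot: [-2.103, 1.567, 2.255]
contact_force: [-0.1, -0.2, -0.0]
width: 0.0855
t 3.28 tcp [0.4376 0.3414 0.1391] jawyaw -20.33 down [-0.0022  0.0027 -1.    ] q [ 0.544  0.227 -0.312  1.032  0.003  2.47 ] F [-0.07 -0.16 -0.04] w 0.0855
turn yaw -0.07 deg; az-world rad -0.0012 -> ax 0.0012
tilt fix tool rotvec [ 0.     -0.0018  0.003 ]
after turn: shift cm [ 2.51  0.22 -0.04]
now: shift cm [ 2.51  0.22 -0.04]
```

```bash
python3 -m crank '[{"x":0.8,"y":0.1,"z":0,"ax":0,"ay":-0.001,"az":0.002,"jaw":0},{"x":0.7,"y":0.05,"z":0,"ax":0,"ay":0,"az":0.001,"jaw":0},{"x":0.6,"y":0,"z":0,"ax":0,"ay":0,"az":0,"jaw":0},{"x":0.2,"y":0,"z":0,"ax":0,"ay":0,"az":0,"jaw":0},{"x":-0.04,"y":0,"z":0,"ax":0,"ay":0,"az":0,"jaw":0}]' && python3 -c "
from h import *
go(.4398,.341,.114,-20.4)
cap('scene','s2');cap('wrist','w2')
p=cv2.imread('pics/s2.png')[120:300,360:520]
cv2.imwrite('pics/c2.png',np.hstack([cv2.resize(p,None,fx=2.3,fy=2.3,interpolation=2)]))"
```

```text
t: 3.7
eef_pos: [0.4394, 0.3407, 0.1137]
ee_rot: [2.948, 1.57, 1.022]
contact_force: [0.3, 0.6, -0.9]
width: 0.0853
t 3.7 tcp [0.4394 0.3407 0.1137] jawyaw -20.36 down [ 2.e-04  4.e-04 -1.e+00] q [ 0.543  0.253 -0.339  0.979  0.     2.469] F [ 0.27  0.59 -0.91] w 0.0853
turn yaw -0.04 deg; az-world rad -0.0008 -> ax 0.0008
tilt fix tool rotvec [ 0.     -0.0005 -0.0001]
after turn: shift cm [-0.03  0.03 -0.04]
now: shift cm [-0.03  0.03 -0.04]
```

View pics/c2.png

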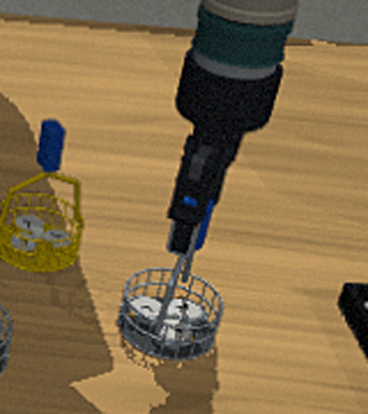

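View pics/w2.png

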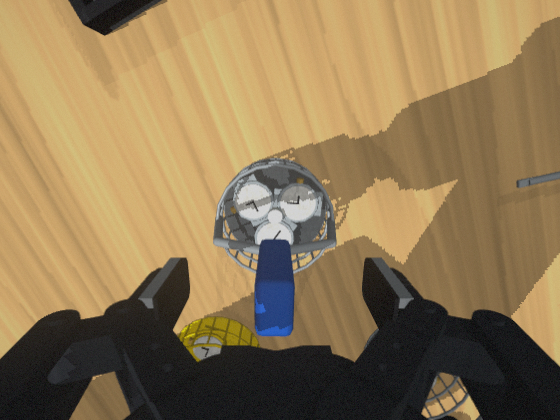

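The block at column 273 sits midway between the pads (midline at 275), so I close.

```bash
python3 -m crank '[{"x":-0.04,"y":0,"z":0,"ax":0,"ay":0.001,"az":0,"jaw":255},{"x":-0.04,"y":0,"z":0,"ax":0,"ay":0.001,"az":0,"jaw":255},{"x":-0.04,"y":0,"z":0,"ax":0,"ay":0.001,"az":0,"jaw":255},{"x":-0.04,"y":0,"z":0,"ax":0,"ay":0.001,"az":0,"jaw":255},{"x":-0.04,"y":0,"z":0,"ax":0,"ay":0.001,"az":0,"jaw":255},{"x":-0.04,"y":0,"z":0,"ax":0,"ay":0.001,"az":0,"jaw":255},{"x":-0.04,"y":0,"z":0,"ax":0,"ay":0.001,"az":0,"jaw":255},{"x":-0.04,"y":0,"z":0,"ax":0,"ay":0.001,"az":0,"jaw":255}]' 70 && python3 -c "
from h import *
go(.4398,.341,.114,-20.4)"
```

```text
t: 4.47
eef_pos: [0.4404, 0.3415, 0.1194]
ee_rot: [2.97, 1.559, 1.045]
contact_force: [-0.6, 0.7, -2.3]
width: 0.0153
t 4.47 tcp [0.4404 0.3415 0.1194] jawyaw -20.34 down [ 0.0062  0.0106 -0.9999] q [ 0.541  0.243 -0.339  0.979  0.006  2.466] F [-0.63  0.68 -2.34] w 0.0153
turn yaw -0.06 deg; az-world rad -0.001 -> ax 0.001
tilt fix tool rotvec [ 0.     -0.0121 -0.0021]
after turn: shift cm [ 0.54 -0.04  0.07]
now: shift cm [ 0.54 -0.04  0.07]
```

```bash
python3 -m crank '[{"x":0,"y":0,"z":0,"ax":0,"ay":0,"az":0,"jaw":255}]' && python3 -c "
from h import *
go(.4398,.341,.114,-20.4)
cap('scene','s3');cap('wrist','w3')
p=cv2.imread('pics/s3.png')[120:300,360:520];q=cv2.imread('pics/w3.png')
cv2.imwrite('pics/c3.png',np.hstack([cv2.resize(p,None,fx=2.3,fy=2.3,interpolation=2),q[:414,160:560]]))"
```

```text
t: 4.55
eef_pos: [0.44, 0.3412, 0.1191]
ee_rot: [2.998, 1.559, 1.073]
contact_force: [0.2, -0.5, -2.1]
width: 0.0151
t 4.55 tcp [0.44   0.3412 0.1191] jawyaw -20.34 down [ 0.0055  0.0102 -0.9999] q [ 0.541  0.243 -0.339  0.979  0.006  2.466] F [ 0.23 -0.52 -2.08] w 0.0151
turn yaw -0.06 deg; az-world rad -0.001 -> ax 0.001
tilt fix tool rotvec [-0.     -0.0115 -0.0017]
after turn: shift cm [ 0.51 -0.01  0.04]
now: shift cm [ 0.51 -0.01  0.04]
```

View pics/c3.png

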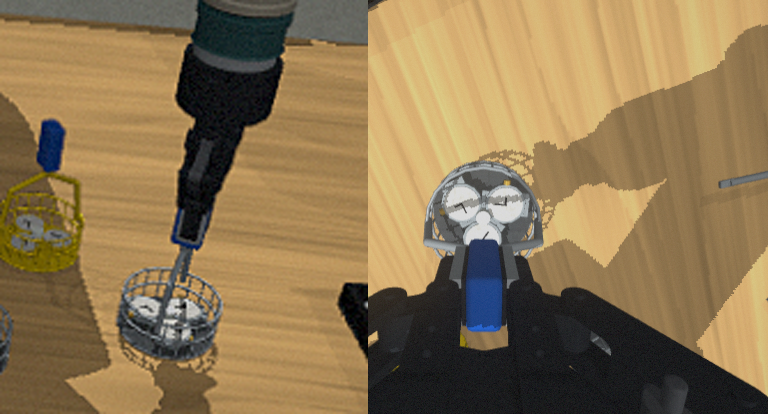

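```bash
python3 -m crank '[{"x":-0.4,"y":0,"z":0,"ax":0,"ay":-0.003,"az":0,"jaw":255},{"x":-0.8,"y":0,"z":0,"ax":0,"ay":-0.003,"az":0,"jaw":255},{"x":-1.5,"y":0,"z":0,"ax":0,"ay":0,"az":0,"jaw":255},{"x":-2,"y":0,"z":0,"ax":0,"ay":0,"az":0,"jaw":255},{"x":-2,"y":0,"z":0,"ax":0,"ay":0,"az":0,"jaw":255},{"x":-2,"y":0,"z":0,"ax":0,"ay":0,"az":0,"jaw":255},{"x":-2,"y":0,"z":0,"ax":0,"ay":0,"az":0,"jaw":255},{"x":-2,"y":0,"z":0,"ax":0,"ay":0,"az":0,"jaw":255},{"x":-2,"y":0,"z":0,"ax":0,"ay":0,"az":0,"jaw":255},{"x":-1.5,"y":0,"z":0,"ax":0,"ay":0,"az":0,"jaw":255},{"x":-0.8,"y":0,"z":0,"ax":0,"ay":0,"az":0,"jaw":255},{"x":0,"y":0,"z":0,"ax":0,"ay":0,"az":0,"jaw":255}]' && python3 -c "
from h import *
go(.466,-.055,.32,15.5)
cap('scene','s4');cap('wrist','w4')
p=cv2.imread('pics/s4.png')[60:300,320:560];q=cv2.imread('pics/w4.png')
cv2.imwrite('pics/c4.png',np.hstack([cv2.resize(p,(414,414),interpolation=2),q[:414,180:560]]))"
```

```text
t: 5.65
eef_pos: [0.4379, 0.3399, 0.3014]
ee_rot: [2.98, 1.569, 1.054]
contact_force: [-1.0, 1.0, -2.3]
width: 0.0151
t 5.65 tcp [0.4379 0.3399 0.3014] jawyaw -20.32 down [ 8.0e-04  1.5e-03 -1.0e+00] q [ 5.430e-01  1.230e-01 -8.400e-02  1.362e+00  1.000e-03  2.468e+00] F [-1.03  0.96 -2.28] w 0.0151
turn yaw 35.82 deg; az-world rad 0.6252 -> ax -0.6252
tilt fix tool rotvec [ 0.     -0.0017 -0.0003]
after turn: shift cm [-1.93 -7.84 38.8 ]
now: shift cm [-1.91 16.35 36.05]
```

View pics/c4.png

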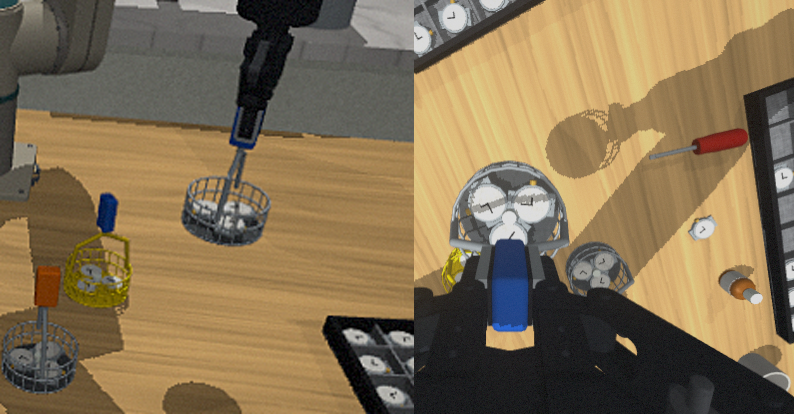

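The basket is held and airborne, clear of everything. F_z is −2.3 N, so it weighs about 0.23 kg. Next I check its height relative to the TCP.

Run:
```python
from h import *
for n,box,zr in [('scene0',(408,225,462,280),(.02,.07)),('s4',(420,140,480,205),(.13,.4))]:
    p,d,m=load(n); v,u=np.mgrid[box[1]:box[3],box[0]:box[2]]; v=v.ravel();u=u.ravel(); P=pts(m,np.c_[u,v],d[v,u]); 
    k=(d[v,u]>0)&(np.hypot(P[:,0]-.439,P[:,1]-.341)<.055)
    if n=='s4': k&=P[:,2]>.13
    P=P[k]; print(n,len(P),np.percentile(P[:,2],[0,.5,1,2,5,25,50,75,90,95]).round(4))
    # rim: histogram
    H,e=np.histogram(P[:,2],bins=np.arange(P[:,2].min(),P[:,2].max(),.003)); print([(round(a,3),b) for a,b in zip(e,H)])
    q=P[np.argsort(P[:,2])]
    h=cv2.cvtColor(p,cv2.COLOR_RGB2HSV);M=cv2.inRange(h,(100,120,50),(130,255,255));v,u=np.nonzero((M>0)&(d>0));B=pts(m,np.c_[u,v],d[v,u]);k=(np.hypot(B[:,0]-.439,B[:,1]-.341)<.03);B=B[k];print('blue',len(B),np.percentile(B,[1,3,50,97,99],axis=0).round(4).tolist())
```

```text
scene0 1613 [-0.0031 -0.0021 -0.0018 -0.0014 -0.0006  0.0031  0.017   0.0241  0.0457
  0.0812]
[(np.float64(-0.003), np.int64(124)), (np.float64(-0.0), np.int64(264)), (np.float64(0.003), np.int64(219)), (np.float64(0.006), np.int64(26)), (np.float64(0.009), np.int64(30)), (np.float64(0.012), np.int64(49)), (np.float64(0.015), np.int64(170)), (np.float64(0.018), np.int64(210)), (np.float64(0.021), np.int64(113)), (np.float64(0.024), np.int64(27)), (np.float64(0.027), np.int64(20)), (np.float64(0.03), np.int64(25)), (np.float64(0.033), np.int64(24)), (np.float64(0.036), np.int64(44)), (np.float64(0.039), np.int64(91)), (np.float64(0.042), np.int64(14)), (np.float64(0.045), np.int64(8)), (np.float64(0.048), np.int64(9)), (np.float64(0.051), np.int64(8)), (np.float64(0.054), np.int64(5)), (np.float64(0.057), np.int64(8)), (np.float64(0.06), np.int64(7)), (np.float64(0.063), np.int64(6)), (np.float64(0.066), np.int64(6)), (np.float64(0.069), np.int64(4)), (np.float64(0.072), np.int64(8)), (np.float64(0.075), np.int64(5)), (np.float64(0.078), np.int64(7)), (np.float64(0.081), np.int64(12)
[... 1293 characters left out ...]
64(10)), (np.float64(0.251), np.int64(10)), (np.float64(0.254), np.int64(4)), (np.float64(0.257), np.int64(12)), (np.float64(0.26), np.int64(10)), (np.float64(0.263), np.int64(13)), (np.float64(0.266), np.int64(10)), (np.float64(0.269), np.int64(13)), (np.float64(0.272), np.int64(8)), (np.float64(0.275), np.int64(10)), (np.float64(0.278), np.int64(4)), (np.float64(0.281), np.int64(7)), (np.float64(0.284), np.int64(19)), (np.float64(0.287), np.int64(25)), (np.float64(0.29), np.int64(7)), (np.float64(0.293), np.int64(15)), (np.float64(0.296), np.int64(10))]
blue 76 [[0.4369, 0.3245, 0.2842], [0.4379, 0.3246, 0.2854], [0.4426, 0.3325, 0.2901], [0.4495, 0.3502, 0.3248], [0.4498, 0.3508, 0.3262]]
```

```bash
python3 -m crank '[{"x":-0.1,"y":0,"z":0,"ax":-0.03,"ay":0,"az":0,"jaw":255},{"x":-0.1,"y":0,"z":0,"ax":-0.06,"ay":0,"az":0,"jaw":255},{"x":-0.1,"y":0,"z":0,"ax":-0.07,"ay":0,"az":0,"jaw":255},{"x":-0.1,"y":0,"z":0,"ax":-0.07,"ay":0,"az":0,"jaw":255},{"x":-0.1,"y":0,"z":0,"ax":-0.07,"ay":0,"az":0,"jaw":255},{"x":-0.1,"y":0,"z":0,"ax":-0.07,"ay":0,"az":0,"jaw":255},{"x":-0.1,"y":0,"z":0,"ax":-0.07,"ay":0,"az":0,"jaw":255},{"x":-0.1,"y":0,"z":0,"ax":-0.07,"ay":0,"az":0,"jaw":255},{"x":-0.1,"y":0,"z":0,"ax":-0.06,"ay":0,"az":0,"jaw":255},{"x":-0.1,"y":0,"z":0,"ax":-0.03,"ay":0,"az":0,"jaw":255},{"x":0,"y":0,"z":0,"ax":0,"ay":0,"az":0,"jaw":255}]' && python3 -c "
from h import *
go(.4678,-.05,.315,15.5)"
```

```text
t: 6.67
eef_pos: [0.4274, 0.3335, 0.2882]
ee_rot: [-1.319, 1.531, -2.615]
contact_force: [0.4, 0.1, -1.8]
width: 0.0153
t 6.67 tcp [0.4274 0.3335 0.2882] jawyaw 15.78 down [-0.034  -0.0198 -0.9992] q [ 5.430e-01  1.340e-01 -1.000e-01  1.376e+00  1.000e-03  1.838e+00] F [ 0.45  0.11 -1.81] w 0.0153
turn yaw -0.28 deg; az-world rad -0.0049 -> ax 0.0049
tilt fix tool rotvec [0.     0.0098 0.0381]
after turn: shift cm [-2.06 -6.45 38.06]
now: shift cm [-2.06 -6.64 38.02]
```

```bash
python3 -m crank '[{"x":-0.5,"y":0,"z":0.5,"ax":0,"ay":0.002,"az":0.01,"jaw":255},{"x":-0.7,"y":0,"z":1,"ax":0,"ay":0.002,"az":0.01,"jaw":255},{"x":-0.7,"y":0,"z":1.5,"ax":0,"ay":0.002,"az":0.01,"jaw":255},{"x":-0.5,"y":0,"z":1.5,"ax":0,"ay":0.002,"az":0.006,"jaw":255}]' && python3 -c "
from h import *
go(.4678,-.05,.315,15.5)"
```

```text
t: 7.0
eef_pos: [0.4377, 0.2884, 0.3082]
ee_rot: [-1.212, 1.56, -2.506]
contact_force: [-1.0, 0.6, -2.4]
width: 0.0149
t 7.0 tcp [0.4377 0.2884 0.3082] jawyaw 15.88 down [-0.0086 -0.0064 -0.9999] q [ 0.46   0.075 -0.124  1.382 -0.002  1.754] F [-0.96  0.61 -2.35] w 0.0149
turn yaw -0.38 deg; az-world rad -0.0066 -> ax 0.0066
tilt fix tool rotvec [-0.      0.0038  0.0101]
after turn: shift cm [-0.49 -6.14 33.42]
now: shift cm [-0.49 -6.36 33.37]
```

```bash
python3 -m crank '[{"x":-0.2,"y":-0.3,"z":2,"ax":0,"ay":0.001,"az":0.003,"jaw":255},{"x":-0.1,"y":-0.5,"z":2.5,"ax":0.001,"ay":0.001,"az":0.002,"jaw":255},{"x":0,"y":-0.6,"z":3,"ax":0.001,"ay":0,"az":0,"jaw":255},{"x":0,"y":-0.6,"z":3,"ax":0.001,"ay":0,"az":0,"jaw":255},{"x":0,"y":-0.6,"z":3,"ax":0.001,"ay":0,"az":0,"jaw":255},{"x":0,"y":-0.6,"z":3,"ax":0.001,"ay":0,"az":0,"jaw":255},{"x":0,"y":-0.6,"z":2.5,"ax":0,"ay":0,"az":0,"jaw":255},{"x":0,"y":-0.4,"z":2,"ax":0,"ay":0,"az":0,"jaw":255},{"x":0,"y":-0.2,"z":1,"ax":0,"ay":0,"az":0,"jaw":255},{"x":0,"y":0,"z":0,"ax":0,"ay":0,"az":0,"jaw":255}]' && python3 -c "
from h import *
go(.4678,-.05,.315,15.5)"
```

```text
t: 7.83
eef_pos: [0.4533, 0.0451, 0.3183]
ee_rot: [0.647, 1.559, -0.664]
contact_force: [-0.5, -0.3, -2.6]
width: 0.0156
t 7.83 tcp [0.4533 0.0451 0.3183] jawyaw 14.92 down [ 0.0093 -0.0073 -0.9999] q [-0.039 -0.068 -0.247  1.382 -0.007  1.272] F [-0.48 -0.3  -2.57] w 0.0156
turn yaw 0.58 deg; az-world rad 0.0101 -> ax -0.0101
tilt fix tool rotvec [-0.      0.0095 -0.0071]
after turn: shift cm [ 0.41 -1.15  9.54]
now: shift cm [ 0.41 -1.05  9.56]
```

```bash
python3 -m crank '[{"x":0,"y":-0.1,"z":1,"ax":-0.004,"ay":0.003,"az":-0.002,"jaw":255},{"x":0,"y":-0.2,"z":1.8,"ax":-0.003,"ay":0.002,"az":-0.002,"jaw":255},{"x":0,"y":-0.2,"z":2,"ax":0,"ay":0.001,"az":0,"jaw":255},{"x":0,"y":-0.2,"z":1.8,"ax":0,"ay":0,"az":0,"jaw":255},{"x":0,"y":-0.1,"z":1,"ax":0,"ay":0,"az":0,"jaw":255},{"x":0,"y":0,"z":0.3,"ax":0,"ay":0,"az":0,"jaw":255},{"x":0,"y":0,"z":0,"ax":0,"ay":0,"az":0,"jaw":255}]' && python3 -c "
from h import *
go(.4678,-.05,.268,15.5)
cap('scene','s5');cap('top','t5')
"
```

```text
t: 8.42
eef_pos: [0.4643, -0.036, 0.3206]
ee_rot: [1.26, 1.564, -0.046]
contact_force: [1.4, 0.6, -2.7]
width: 0.0153
t 8.42 tcp [ 0.4643 -0.036   0.3206] jawyaw 15.13 down [ 7.2e-03 -3.0e-04 -1.0e+00] q [-2.170e-01 -4.900e-02 -2.240e-01  1.389e+00  1.000e-03  1.090e+00] F [ 1.38  0.65 -2.69] w 0.0153
turn yaw 0.37 deg; az-world rad 0.0065 -> ax -0.0065
tilt fix tool rotvec [-0.      0.0022 -0.0068]
after turn: shift cm [ 5.27 -0.07  1.43]
now: shift cm [ 5.27 -0.06  1.43]
```

View pics/s5.png

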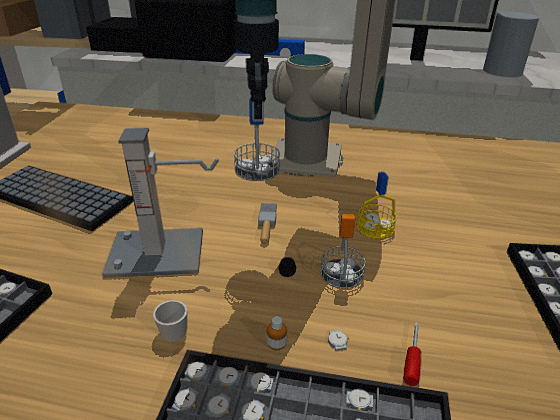

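The basket hangs upright at (257,160), clear of the hook tip at (216,160). I lower it to the threading height, then measure again.

```bash
python3 -m crank '[{"x":0.5,"y":0,"z":0,"ax":-0.003,"ay":0.001,"az":-0.003,"jaw":255},{"x":1,"y":0,"z":0,"ax":-0.002,"ay":0.001,"az":-0.002,"jaw":255},{"x":1.2,"y":0,"z":0,"ax":0,"ay":0,"az":0,"jaw":255},{"x":1,"y":0,"z":0,"ax":0,"ay":0,"az":0,"jaw":255},{"x":0.6,"y":0,"z":0,"ax":0,"ay":0,"az":0,"jaw":255},{"x":0.2,"y":0,"z":0,"ax":0,"ay":0,"az":0,"jaw":255},{"x":0,"y":0,"z":0,"ax":0,"ay":0,"az":0,"jaw":255}]' && python3 -c "
from h import *
go(.4905,-.132,.268,15.5)
cap('scene','s6');cap('top','t6');cap('wrist','w6')
p=cv2.imread('pics/s6.png')[90:200,130:300]
cv2.imwrite('pics/c6.png',cv2.resize(p,None,fx=4.6,fy=4.6,interpolation=2))
"
```

```text
t: 9.1
eef_pos: [0.4628, -0.0307, 0.2701]
ee_rot: [-2.927, 1.567, 2.062]
contact_force: [0.1, -0.2, -2.5]
width: 0.0154
t 9.1 tcp [ 0.4628 -0.0307  0.2701] jawyaw 15.88 down [-0.0016  0.0029 -1.    ] q [-0.207 -0.027 -0.308  1.292  0.003  1.086] F [ 0.15 -0.16 -2.55] w 0.0154
turn yaw -0.38 deg; az-world rad -0.0067 -> ax 0.0067
tilt fix tool rotvec [ 0.     -0.0033  0.0007]
after turn: shift cm [ 0.18 -0.03 10.5 ]
now: shift cm [ 0.18 -0.1  10.5 ]
```

View pics/c6.png

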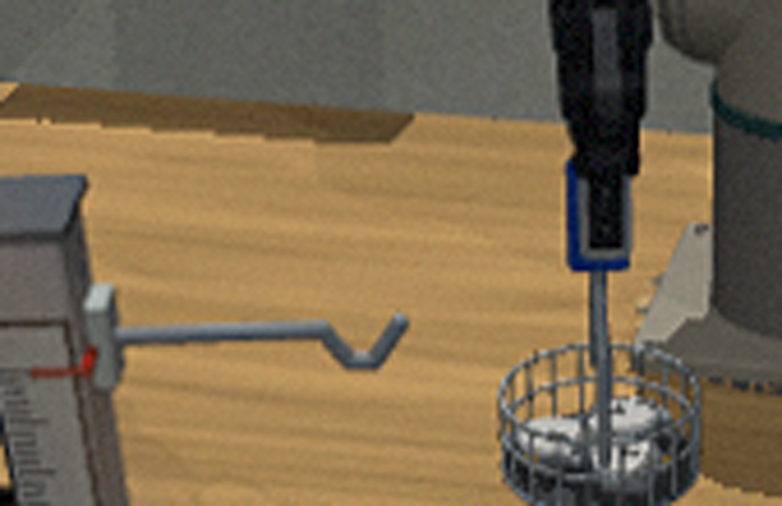

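View pics/w6.png

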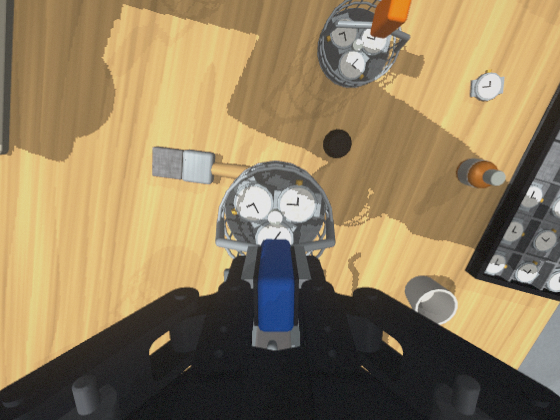

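Run:
```python
from h import *
e=np.array([.4628,-.0307])
for n in ['s6','t6']:
    p,d,m=load(n); v,u=np.nonzero(d>0); P=pts(m,np.c_[u,v],d[v,u])
    k=(np.hypot(*(P[:,:2]-e).T)<.06)&(P[:,2]>.186)&(P[:,2]<.196); Q=(P[k,:2]*1000).astype(np.float32)
    print(n,k.sum(),cv2.minEnclosingCircle(Q), P[k,2].mean())
    k=(np.hypot(*(P[:,:2]-e).T)<.06)&(P[:,2]>.14)&(P[:,2]<.21); print(np.percentile(P[k,2],[1,50,99]))
```

```text
s6 171 ((463.9389953613281, -32.50191879272461), 46.28126525878906) 0.19130180851752693
[0.15408672 0.17028081 0.20324735]
t6 72 ((465.5770568847656, -11.840269088745117), 38.834861755371094) 0.1897087710909961
[0.15101981 0.1564097  0.19202694]
```

The rim measures r = 46 mm with its centre within 2 mm of the TCP axis. About 10.3 cm along tool z remains, with no lateral error. Now I thread it on.

```bash
python3 -m crank '[{"x":0,"y":0,"z":0.5,"ax":0.003,"ay":-0.002,"az":0,"jaw":255},{"x":0,"y":0,"z":1,"ax":0.002,"ay":-0.001,"az":0,"jaw":255},{"x":0,"y":0,"z":1,"ax":0,"ay":0,"az":0,"jaw":255},{"x":0,"y":0,"z":1,"ax":0,"ay":0,"az":0,"jaw":255},{"x":0,"y":0,"z":1,"ax":0,"ay":0,"az":0,"jaw":255},{"x":0,"y":0,"z":0.3,"ax":0,"ay":0,"az":0,"jaw":255},{"x":0,"y":0,"z":0,"ax":0,"ay":0,"az":0,"jaw":255}]' && python3 -c "
from h import *
go(.4908,-.1305,.270,15.5)"
```

```text
t: 9.83
eef_pos: [0.4804, -0.0843, 0.2746]
ee_rot: [0.869, 1.562, -0.432]
contact_force: [-0.1, 0.8, -2.2]
width: 0.0152
t 9.83 tcp [ 0.4804 -0.0843  0.2746] jawyaw 15.46 down [ 0.0081 -0.0037 -1.    ] q [-3.06e-01  8.00e-03 -2.64e-01  1.29e+00 -1.00e-03  9.95e-01] F [-0.12  0.81 -2.19] w 0.0152
turn yaw 0.04 deg; az-world rad 0.0007 -> ax -0.0007
tilt fix tool rotvec [-0.      0.0058 -0.0068]
after turn: shift cm [ 0.49 -0.24  4.72]
now: shift cm [ 0.49 -0.23  4.72]
```

```bash
python3 -m crank '[{"x":0.2,"y":-0.1,"z":0.2,"ax":0,"ay":0.003,"az":-0.003,"jaw":255},{"x":0.15,"y":-0.1,"z":0.5,"ax":0,"ay":0.002,"az":-0.003,"jaw":255},{"x":0.05,"y":0,"z":0.5,"ax":0,"ay":0,"az":0,"jaw":255},{"x":0,"y":0,"z":0.3,"ax":0,"ay":0,"az":0,"jaw":255},{"x":0,"y":0,"z":0,"ax":0,"ay":0,"az":0,"jaw":255}]' && python3 -c "
from h import *
go(.4908,-.1305,.270,15.5)
cap('scene','s7')
p=cv2.imread('pics/s7.png')[90:200,130:300]
cv2.imwrite('pics/c7.png',cv2.resize(p,None,fx=4.6,fy=4.6,interpolation=2))"
```

```text
t: 10.25
eef_pos: [0.4824, -0.1011, 0.2697]
ee_rot: [-2.457, 1.57, 2.524]
contact_force: [1.0, 0.6, -3.1]
width: 0.0152
t 10.25 tcp [ 0.4824 -0.1011  0.2697] jawyaw 15.42 down [-1.e-03  7.e-04 -1.e+00] q [-0.338  0.026 -0.256  1.29   0.     0.964] F [ 1.04  0.6  -3.1 ] w 0.0152
turn yaw 0.08 deg; az-world rad 0.0013 -> ax -0.0013
tilt fix tool rotvec [-0.     -0.0009  0.0008]
after turn: shift cm [-0.03  0.03  3.06]
now: shift cm [-0.03  0.03  3.06]
```

View pics/c7.png

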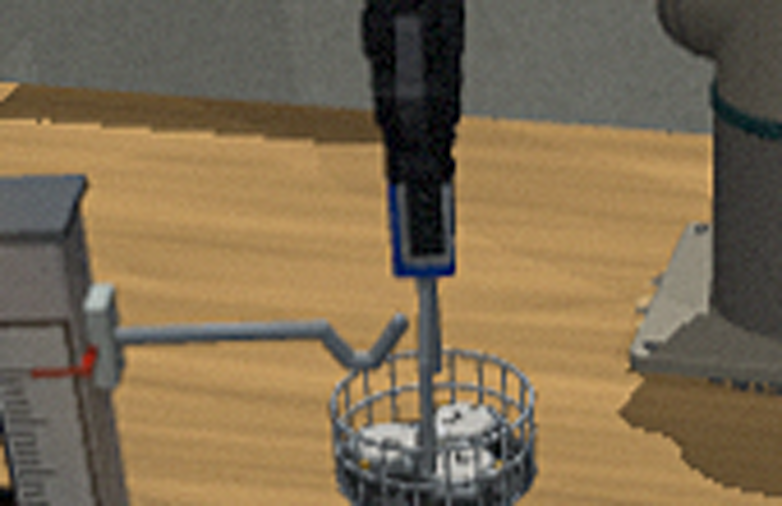

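The tip is between rim and bail peak, as wanted. I continue the remaining 3 cm.

```bash
python3 -m crank '[{"x":0,"y":0,"z":0.3,"ax":0,"ay":0,"az":0.001,"jaw":255},{"x":0,"y":0,"z":0.5,"ax":0,"ay":0,"az":0,"jaw":255},{"x":0,"y":0,"z":0.5,"ax":0,"ay":0,"az":0,"jaw":255},{"x":0,"y":0,"z":0.5,"ax":0,"ay":0,"az":0,"jaw":255},{"x":0,"y":0,"z":0.4,"ax":0,"ay":0,"az":0,"jaw":255},{"x":0,"y":0,"z":0.2,"ax":0,"ay":0,"az":0,"jaw":255},{"x":0,"y":0,"z":0,"ax":0,"ay":0,"az":0,"jaw":255}]' && python3 -c "
from h import *
go(.4908,-.1305,.270,15.5)
cap('scene','s8')
p=cv2.imread('pics/s8.png')[90:200,130:300]
cv2.imwrite('pics/c8.png',cv2.resize(p,None,fx=4.6,fy=4.6,interpolation=2))"
```

```text
t: 10.88
eef_pos: [0.4894, -0.1259, 0.2699]
ee_rot: [2.496, 1.57, 1.195]
contact_force: [-0.2, 0.8, -2.7]
width: 0.0154
t 10.88 tcp [ 0.4894 -0.1259  0.2699] jawyaw 15.49 down [ 5.0e-04  1.2e-03 -1.0e+00] q [-3.80e-01  4.80e-02 -2.33e-01  1.29e+00  1.00e-03  9.20e-01] F [-0.18  0.81 -2.67] w 0.0154
turn yaw 0.01 deg; az-world rad 0.0001 -> ax -0.0001
tilt fix tool rotvec [-0.     -0.001  -0.0007]
after turn: shift cm [-0.01  0.01  0.48]
now: shift cm [-0.01  0.01  0.48]
```

View pics/c8.png

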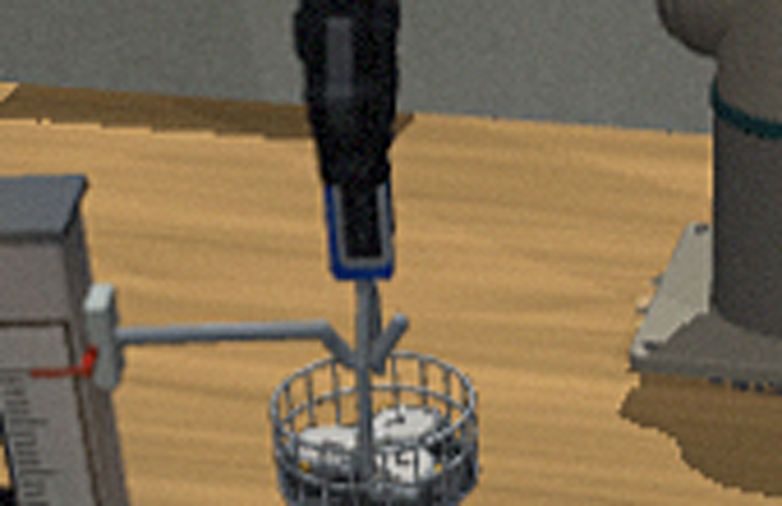

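Run:
```python
from h import *
p,d,m=load('s8'); h=cv2.cvtColor(p,cv2.COLOR_RGB2HSV);M=cv2.inRange(h,(100,120,40),(130,255,255))
for r in range(126,154):
    u=np.nonzero(M[r,190:225])[0]
    if len(u): print(r,190+u.min(),190+u.max(),len(u))
# project model points: dip, grip bottom edges, in scene camera
T=np.array(m['extrinsics']);K=np.array(m['camera_matrix'])
def proj(X):
    c=(np.linalg.inv(T)@np.r_[X,1])[:3]; s=np.array([c[0],-c[1]])/-c[2]; s=s*(1+m['k1']*(s@s)); return (K[:2,:2]@s+K[:2,2]).round(2)
yv=np.array([-.2672,.9636,0]);xv=np.array([.9636,.2672,0]);t=np.array([.4894,-.1259,0])
for s in (-1,1): print('grip bottom edge front',proj(t+yv*.013*s+xv*.008+[0,0,.2515]),'back',proj(t+yv*.013*s-xv*.008+[0,0,.2515]))
print('dip est',proj([.4905,-.132,.211]),proj([.4913,-.131,.211]))
# dip in unoccluded picture: dark/gray hook lower edge
p0,d0,m0=load('scene0')
v,u=np.mgrid[150:178,195:222];v=v.ravel();u=u.ravel();P=pts(m0,np.c_[u,v],d0[v,u]);k=(P[:,2]>.2)&(d0[v,u]>0)
for c in range(196,221):
    kk=k&(u==c)
    if kk.any(): print(c,v[kk].min(),v[kk].max(),v[kk].mean().round(2))
```

```text
130 201 201 1
131 201 214 2
132 201 201 1
133 201 201 1
134 201 201 1
135 201 214 3
136 201 202 2
137 201 202 2
138 202 202 1
139 202 202 1
140 202 202 1
141 202 202 1
142 202 202 1
143 202 202 1
144 202 202 1
145 202 203 2
146 202 203 2
147 202 214 3
148 202 214 13
149 203 214 12
150 204 210 7
grip bottom edge front [202.61 151.63] back [203.13 147.97]
grip bottom edge front [216.23 151.17] back [216.53 147.52]
dip est [208.14 168.01] [208.5  168.24]
196 159 162 160.5
197 159 162 160.5
198 159 162 160.5
199 159 163 161.0
200 159 164 161.5
201 160 165 162.5
202 161 166 163.5
203 162 167 164.5
204 163 168 165.5
205 165 169 167.0
206 166 169 167.33
207 166 169 167.5
208 166 169 167.5
209 166 169 167.5
210 166 169 167.5
211 164 169 166.5
212 163 169 166.0
213 161 168 164.5
214 160 166 163.0
215 158 165 161.5
216 158 163 160.5
217 158 162 160.0
218 159 160 159.5
```

Run:
```python
from h import *
p,d,m=load('s8')
T=np.array(m['extrinsics']);K=np.array(m['camera_matrix'])
def proj(X):
    c=(np.linalg.inv(T)@np.r_[X,1])[:3]; s=np.array([c[0],-c[1]])/-c[2]; s=s*(1+m['k1']*(s@s)); return (K[:2,:2]@s+K[:2,2]).round(2)
t=np.array([.4894,-.1259,0]);yv=np.array([-.2672,.9636,0])
for o in (0,-.002,-.004,-.006): print(o,proj(t+yv*o+[0,0,.211]),proj(t+yv*o+[0,0,.2515]))
```

```text
0 [211.26 168.03] [209.63 149.56]
-0.002 [210.24 168.07] [208.59 149.59]
-0.004 [209.23 168.1 ] [207.55 149.63]
-0.006 [208.22 168.14] [206.51 149.66]
```

```bash
python3 -m crank '[{"x":0.1,"y":0,"z":0.15,"ax":0,"ay":0,"az":0,"jaw":255},{"x":0.2,"y":0,"z":0.15,"ax":0,"ay":0,"az":0,"jaw":255},{"x":0.2,"y":0,"z":0,"ax":0,"ay":0,"az":0,"jaw":255},{"x":0.2,"y":0,"z":0,"ax":0,"ay":0,"az":0,"jaw":255},{"x":0.2,"y":0,"z":0,"ax":0,"ay":0,"az":0,"jaw":255},{"x":0.1,"y":0,"z":0,"ax":0,"ay":0,"az":0,"jaw":255},{"x":0,"y":0,"z":0,"ax":0,"ay":0,"az":0,"jaw":255}]' && python3 -c "
from h import *
go(.4903,-.1291,.246,15.5)
cap('scene','s9')
p=cv2.imread('pics/s9.png')[90:200,130:300]
cv2.imwrite('pics/c9.png',cv2.resize(p,None,fx=4.6,fy=4.6,interpolation=2))"
```

```text
t: 11.52
eef_pos: [0.4897, -0.1282, 0.2584]
ee_rot: [-3.116, 1.569, 1.867]
contact_force: [-0.2, -0.7, -2.5]
width: 0.015
t 11.52 tcp [ 0.4897 -0.1282  0.2584] jawyaw 15.53 down [-6.0e-04  2.1e-03 -1.0e+00] q [-0.385  0.056 -0.249  1.268  0.002  0.915] F [-0.21 -0.67 -2.46] w 0.015
turn yaw -0.03 deg; az-world rad -0.0006 -> ax 0.0006
tilt fix tool rotvec [ 0.     -0.0022  0.0001]
after turn: shift cm [1.24 0.04 0.1 ]
now: shift cm [1.24 0.04 0.1 ]
```

View pics/c9.png

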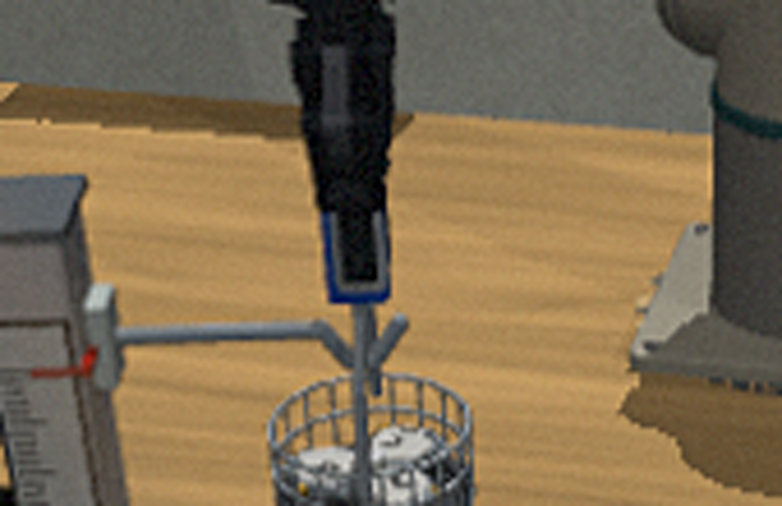

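```bash
python3 -m crank '[{"x":0.1,"y":0.02,"z":0.08,"ax":0,"ay":-0.001,"az":0,"jaw":255},{"x":0.15,"y":0,"z":0,"ax":0,"ay":-0.001,"az":0,"jaw":255},{"x":0.15,"y":0,"z":0,"ax":0,"ay":0,"az":0,"jaw":255},{"x":0.15,"y":0,"z":0,"ax":0,"ay":0,"az":0,"jaw":255},{"x":0.1,"y":0,"z":0,"ax":0,"ay":0,"az":0,"jaw":255},{"x":0.1,"y":0,"z":0,"ax":0,"ay":0,"az":0,"jaw":255},{"x":0,"y":0,"z":0,"ax":0,"ay":0,"az":0,"jaw":255}]' && python3 -c "
from h import *
go(.4903,-.1291,.246,15.5)"
```

```text
t: 12.15
eef_pos: [0.4903, -0.1289, 0.2504]
ee_rot: [0.879, 1.57, -0.42]
contact_force: [-0.1, 0.6, -2.1]
width: 0.0148
t 12.15 tcp [ 0.4903 -0.1289  0.2504] jawyaw 15.55 down [ 5.e-04 -2.e-04 -1.e+00] q [-0.385  0.06  -0.261  1.249 -0.     0.915] F [-0.14  0.59 -2.06] w 0.0148
turn yaw -0.05 deg; az-world rad -0.0008 -> ax 0.0008
tilt fix tool rotvec [-0.      0.0003 -0.0004]
after turn: shift cm [ 0.44 -0.    0.02]
now: shift cm [ 0.44 -0.    0.02]
```

```bash
python3 -m crank '[{"x":0.1,"y":0,"z":0,"ax":0,"ay":0,"az":0,"jaw":255},{"x":0.1,"y":0,"z":0,"ax":0,"ay":0,"az":0,"jaw":255},{"x":0.1,"y":0,"z":0,"ax":0,"ay":0,"az":0,"jaw":255},{"x":0.1,"y":0,"z":0,"ax":0,"ay":0,"az":0,"jaw":255},{"x":0.1,"y":0,"z":0,"ax":0,"ay":0,"az":0,"jaw":255},{"x":0.1,"y":0,"z":0,"ax":0,"ay":0,"az":0,"jaw":255},{"x":0.1,"y":0,"z":0,"ax":0,"ay":0,"az":0,"jaw":255},{"x":0.1,"y":0,"z":0,"ax":0,"ay":0,"az":0,"jaw":255},{"x":0,"y":0,"z":0,"ax":0,"ay":0,"az":0,"jaw":255}]' && python3 -c "
from h import *
go(.4903,-.1291,.246,15.5)
cap('scene','s10')
p=cv2.imread('pics/s10.png')[90:200,130:300]
cv2.imwrite('pics/c10.png',cv2.resize(p,None,fx=4.6,fy=4.6,interpolation=2))"
```

```text
t: 12.9
eef_pos: [0.4907, -0.1293, 0.242]
ee_rot: [0.652, 1.569, -0.647]
contact_force: [-0.1, -0.0, -2.9]
width: 0.0153
t 12.9 tcp [ 0.4907 -0.1293  0.242 ] jawyaw 15.54 down [ 0.0014 -0.0011 -1.    ] q [-0.385  0.065 -0.274  1.23  -0.     0.915] F [-0.11 -0.02 -2.91] w 0.0153
turn yaw -0.04 deg; az-world rad -0.0008 -> ax 0.0008
tilt fix tool rotvec [ 0.      0.0014 -0.0011]
after turn: shift cm [-0.4  -0.03 -0.03]
now: shift cm [-0.4  -0.03 -0.03]
```

View pics/c10.png

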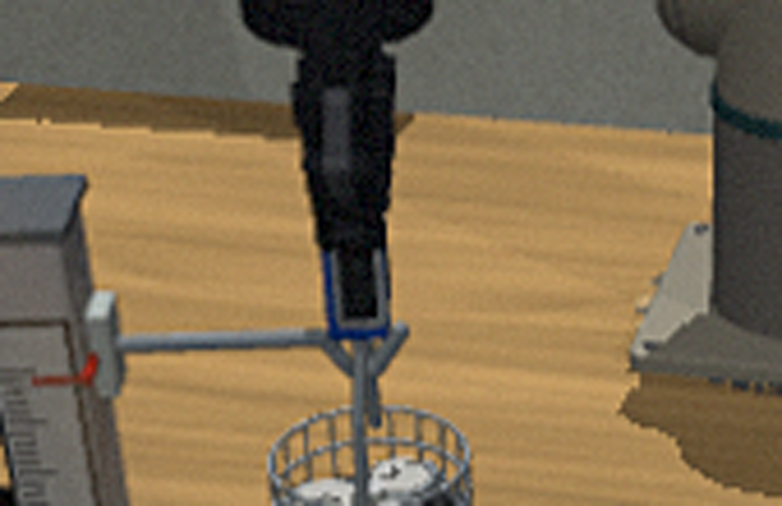

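The pointer has started to move (crop row 372→380), so the bail is seated in the dip. I continue slowly while logging force.

```bash
python3 -m crank '[{"x":0.1,"y":0,"z":0,"ax":0,"ay":0,"az":0,"jaw":255},{"x":0.1,"y":0,"z":0,"ax":0,"ay":0.001,"az":0,"jaw":255}]' | grep -E "eef|force"
python3 -m crank '[{"x":0.1,"y":0,"z":0,"ax":0,"ay":0,"az":0,"jaw":255},{"x":0.1,"y":0,"z":0,"ax":0,"ay":0,"az":0,"jaw":255}]' | grep -E "eef|force"
python3 -m crank '[{"x":0.1,"y":0,"z":0,"ax":0,"ay":0,"az":0,"jaw":255},{"x":0.1,"y":0,"z":0,"ax":0,"ay":0,"az":0,"jaw":255}]' | grep -E "eef|force"
python3 -m crank '[{"x":0.1,"y":0,"z":0,"ax":0,"ay":0,"az":0,"jaw":255},{"x":0.05,"y":0,"z":0,"ax":0,"ay":0,"az":0,"jaw":255}]' | grep -E "eef|force"
python3 -m crank '[{"x":0,"y":0,"z":0,"ax":0,"ay":0,"az":0,"jaw":255}]' | grep -E "eef|force"
python3 -m crank '[{"x":0,"y":0,"z":0,"ax":0,"ay":0,"az":0,"jaw":255}]' | grep -E "eef|force"
python3 -c "
from h import *
go(.4903,-.1291,.246,15.5)
cap('scene','s11')
p=cv2.imread('pics/s11.png')[90:200,130:300]
cv2.imwrite('pics/c11.png',cv2.resize(p,None,fx=4.6,fy=4.6,interpolation=2))"
```

```text
eef_pos: [0.4909, -0.1293, 0.2404]
contact_force: [0.6, 0.8, -2.9]
eef_pos: [0.491, -0.1293, 0.2383]
contact_force: [0.0, -0.6, -2.5]
eef_pos: [0.491, -0.1293, 0.2362]
contact_force: [-0.8, 0.6, -1.4]
eef_pos: [0.491, -0.1293, 0.2346]
contact_force: [-1.0, -1.2, -0.9]
eef_pos: [0.491, -0.1293, 0.2345]
contact_force: [0.1, 0.3, -1.5]
eef_pos: [0.491, -0.1293, 0.2345]
contact_force: [-0.3, 0.5, -1.1]
t 13.78 tcp [ 0.491  -0.1293  0.2345] jawyaw 15.55 down [ 2.e-03 -2.e-04 -1.e+00] q [-3.850e-01  7.000e-02 -2.850e-01  1.214e+00  1.000e-03  9.140e-01] F [-0.29  0.55 -1.13] w 0.0156
turn yaw -0.05 deg; az-world rad -0.0008 -> ax 0.0008
tilt fix tool rotvec [-0.      0.0007 -0.0019]
after turn: shift cm [-1.15 -0.06 -0.04]
now: shift cm [-1.15 -0.06 -0.04]
```

View pics/c11.png

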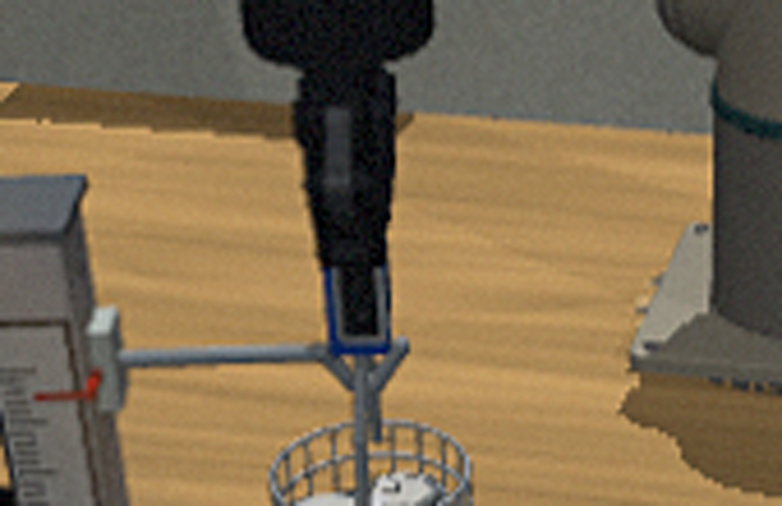

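```bash
python3 -m crank '[{"x":0.1,"y":0,"z":0,"ax":0,"ay":0,"az":0,"jaw":255},{"x":0.1,"y":0,"z":0,"ax":0,"ay":0,"az":0,"jaw":255},{"x":0.1,"y":0,"z":0,"ax":0,"ay":0,"az":0,"jaw":255},{"x":0.1,"y":0,"z":0,"ax":0,"ay":0,"az":0,"jaw":255},{"x":0.1,"y":0,"z":0,"ax":0,"ay":0,"az":0,"jaw":255},{"x":0.1,"y":0,"z":0,"ax":0,"ay":0,"az":0,"jaw":255},{"x":0.1,"y":0,"z":0,"ax":0,"ay":0,"az":0,"jaw":255},{"x":0.05,"y":0,"z":0,"ax":0,"ay":0,"az":0,"jaw":255}]' | grep -E "eef|force"
for i in 1 2 3 4 5 6 7 8 9 10 11 12; do python3 -m crank '[{"x":0,"y":0,"z":0,"ax":0,"ay":0,"az":0,"jaw":255}]' | grep -E "eef|force"|tr '\n' ' '; echo; done
python3 -c "
from h import *
go(.4903,-.1291,.246,15.5)"
```

```text
eef_pos: [0.4912, -0.1293, 0.2269]
contact_force: [-1.0, -0.4, 0.1]
eef_pos: [0.4912, -0.1293, 0.2268] contact_force: [-0.3, 0.1, -0.3] 
eef_pos: [0.4912, -0.1293, 0.2268] contact_force: [0.3, -0.3, -1.1] 
eef_pos: [0.4912, -0.1293, 0.2269] contact_force: [-0.6, 0.1, -0.4] 
eef_pos: [0.4912, -0.1293, 0.2269] contact_force: [-1.5, -0.3, -0.4] 
eef_pos: [0.4912, -0.1293, 0.227] contact_force: [-0.3, 0.6, -0.3] 
eef_pos: [0.4912, -0.1293, 0.227] contact_force: [-0.7, -0.1, -0.5] 
eef_pos: [0.4912, -0.1293, 0.2271] contact_force: [0.1, 0.3, -1.0] 
eef_pos: [0.4912, -0.1293, 0.2271] contact_force: [-0.8, 0.1, -0.4] 
eef_pos: [0.4912, -0.1293, 0.2271] contact_force: [-0.7, -0.7, -0.0] 
eef_pos: [0.4912, -0.1293, 0.2271] contact_force: [-0.2, 0.9, -0.2] 
eef_pos: [0.4912, -0.1293, 0.2271] contact_force: [-0.2, 0.2, 0.3] 
eef_pos: [0.4912, -0.1293, 0.2271] contact_force: [-0.4, -0.2, -0.5] 
t 15.5 tcp [ 0.4912 -0.1293  0.2271] jawyaw 15.54 down [ 2.9e-03 -3.0e-04 -1.0e+00] q [-3.850e-01  7.400e-02 -2.960e-01  1.198e+00  1.000e-03  9.140e-01] F [-0.42 -0.16 -0.46] w 0.0155
turn yaw -0.04 deg; az-world rad -0.0008 -> ax 0.0008
tilt fix tool rotvec [-0.      0.0011 -0.0027]
after turn: shift cm [-1.89 -0.08 -0.04]
now: shift cm [-1.89 -0.08 -0.04]
```

```bash
python3 -m crank '[{"x":0.1,"y":0,"z":0,"ax":0,"ay":0,"az":-0.001,"jaw":255},{"x":0.1,"y":0,"z":0,"ax":0,"ay":0,"az":-0.001,"jaw":255},{"x":0.08,"y":0,"z":0,"ax":0,"ay":0,"az":0,"jaw":255}]' | grep -E "eef|force"
for i in $(seq 30); do python3 -m crank '[{"x":0,"y":0,"z":0,"ax":0,"ay":0,"az":0,"jaw":255}]' | grep -E "force" ; done | awk -F'[][,]' '{a+=$2;b+=$3;c+=$4;q+=$4*$4}END{print a/NR,b/NR,c/NR,sqrt(q/NR-(c/NR)^2)}'
python3 -c "
from h import *
go(.4903,-.1291,.246,15.5)
cap('scene','s12')
p=cv2.imread('pics/s12.png')[90:220,130:300]
cv2.imwrite('pics/c12.png',cv2.resize(p,None,fx=4.6,fy=4.6,interpolation=2))"
```

```text
eef_pos: [0.4913, -0.1293, 0.2243]
contact_force: [-1.3, 0.2, 0.2]
-0.523333 0.173333 -0.17 0.525452
t 18.25 tcp [ 0.4913 -0.1293  0.2242] jawyaw 15.55 down [ 1.1e-03 -9.0e-04 -1.0e+00] q [-0.384  0.077 -0.299  1.193 -0.     0.915] F [-0.36 -0.06 -0.09] w 0.0155
turn yaw -0.05 deg; az-world rad -0.0009 -> ax 0.0009
tilt fix tool rotvec [ 0.      0.0011 -0.0008]
after turn: shift cm [-2.18 -0.09 -0.04]
now: shift cm [-2.18 -0.09 -0.04]
```

View pics/c12.png

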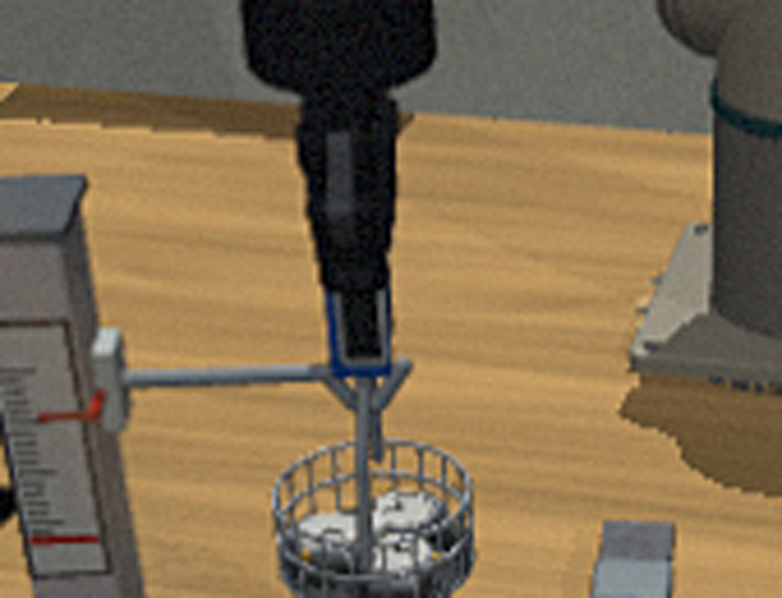

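```bash
python3 -m crank '[{"x":0.07,"y":-0.05,"z":0,"ax":0,"ay":0,"az":-0.001,"jaw":255}]' | grep -E "eef|force"
for i in $(seq 36); do python3 -m crank '[{"x":0,"y":0,"z":0,"ax":0,"ay":0,"az":0,"jaw":255}]' | grep -E "force" ; done | awk -F'[][,]' '{a+=$2;b+=$3;c+=$4;q+=$4*$4}END{print a/NR,b/NR,c/NR,sqrt(q/NR-(c/NR)^2)}'
python3 -c "
from h import *
go(.4903,-.1291,.246,15.5);print(ctrl.get_obs()['torque'])
cap('scene','s13')
p=cv2.imread('pics/s13.png')[90:220,130:300]
cv2.imwrite('pics/c13.png',cv2.resize(p,None,fx=4.6,fy=4.6,interpolation=2))"
```

```text
eef_pos: [0.4912, -0.1293, 0.2237]
contact_force: [0.1, 0.7, 0.3]
-0.397222 0.222222 -0.116667 0.501941
t 21.38 tcp [ 0.4912 -0.1293  0.2237] jawyaw 15.56 down [ 1.e-03 -8.e-04 -1.e+00] q [-0.385  0.078 -0.3    1.192 -0.     0.915] F [-1.05  0.99 -0.31] w 0.0152
turn yaw -0.06 deg; az-world rad -0.001 -> ax 0.001
tilt fix tool rotvec [ 0.      0.0011 -0.0007]
after turn: shift cm [-2.23 -0.08 -0.04]
now: shift cm [-2.23 -0.08 -0.04]
[0.09771779 0.04238335 0.03911792]
```

```bash
python3 -m crank '[{"x":0.07,"y":-0.1,"z":0,"ax":0,"ay":0,"az":-0.001,"jaw":255}]' | grep -E "eef|force"
for i in $(seq 36); do python3 -m crank '[{"x":0,"y":0,"z":0,"ax":0,"ay":0,"az":0,"jaw":255}]' | grep -E "force" ; done | awk -F'[][,]' '{a+=$2;b+=$3;c+=$4;q+=$4*$4}END{print a/NR,b/NR,c/NR,sqrt(q/NR-(c/NR)^2)}'
python3 -c "
from h import *
go(.4903,-.1291,.246,15.5);print(ctrl.get_obs()['torque'])
cap('scene','s13');cap('wrist','w13')"
```

```text
eef_pos: [0.4908, -0.1295, 0.2232]
contact_force: [1.1, 0.8, -0.2]
-0.122222 0.538889 -0.0916667 0.483261
t 24.52 tcp [ 0.4906 -0.1295  0.2231] jawyaw 15.57 down [ 1.1e-03 -7.0e-04 -1.0e+00] q [-0.385  0.077 -0.302  1.191 -0.     0.914] F [-0.31  0.55 -0.41] w 0.0152
turn yaw -0.07 deg; az-world rad -0.0011 -> ax 0.0011
tilt fix tool rotvec [-0.      0.0009 -0.0009]
after turn: shift cm [-2.29 -0.02 -0.04]
now: shift cm [-2.29 -0.02 -0.04]
[0.13434046 0.0612085  0.01464866]
```

View pics/w13.png

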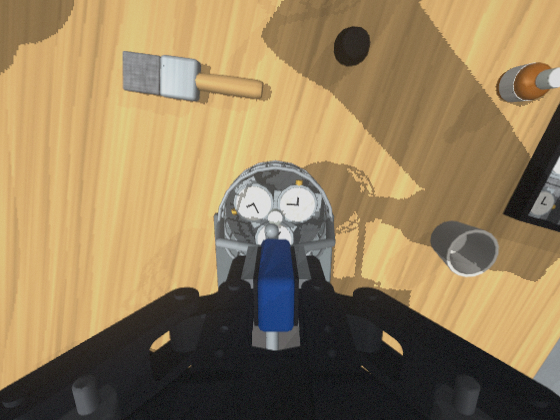

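```bash
python3 -m crank '[{"x":0,"y":0,"z":-0.1,"ax":0,"ay":0.001,"az":-0.001,"jaw":255}]' | grep -E "eef|force"
for i in $(seq 30); do python3 -m crank '[{"x":0,"y":0,"z":0,"ax":0,"ay":0,"az":0,"jaw":255}]' | grep -E "force" ; done | awk -F'[][,]' '{a+=$2;b+=$3;c+=$4;q+=$4*$4}END{print a/NR,b/NR,c/NR,sqrt(q/NR-(c/NR)^2)}'
python3 -c "
from h import *
go(.4903,-.1291,.246,15.5);print(ctrl.get_obs()['torque'])"
```

```text
eef_pos: [0.4906, -0.1292, 0.2232]
contact_force: [0.3, -3.2, 0.3]
-0.02 0.00666667 -0.146667 0.507762
t 27.2 tcp [ 0.4907 -0.1294  0.2234] jawyaw 15.55 down [ 3.0e-04 -2.3e-03 -1.0e+00] q [-0.384  0.077 -0.301  1.192 -0.002  0.915] F [-0.29  0.19 -0.18] w 0.0151
turn yaw -0.05 deg; az-world rad -0.0008 -> ax 0.0008
tilt fix tool rotvec [0.     0.0023 0.0003]
after turn: shift cm [-2.26 -0.03 -0.03]
now: shift cm [-2.26 -0.03 -0.03]
[-0.00459093  0.05697987  0.07951804]
```

```bash
python3 -m crank '[{"x":0.06,"y":0,"z":0,"ax":0,"ay":0,"az":0,"jaw":255},{"x":0,"y":0,"z":0,"ax":0,"ay":0,"az":0,"jaw":255},{"x":0,"y":0,"z":0,"ax":0,"ay":0,"az":0,"jaw":255},{"x":0,"y":0,"z":0,"ax":0,"ay":0,"az":0,"jaw":255}]' 20
for i in $(seq 20); do python3 -m crank '[{"x":0,"y":0,"z":0,"ax":0,"ay":0,"az":0,"jaw":255}]' | grep -E "force" ; done | awk -F'[][,]' '{a+=$2;b+=$3;c+=$4;q+=$4*$4}END{print a/NR,b/NR,c/NR,sqrt(q/NR-(c/NR)^2)}'
python3 -c "
from h import *
go(.4903,-.1291,.246,15.5)
p,d,m=cap('scene','s14')"
```

```text
t: 27.53
eef_pos: [0.4907, -0.1294, 0.2227]
ee_rot: [-0.163, 1.568, -1.462]
contact_force: [0.8, -0.3, -0.6]
width: 0.0155
0.125 -0.25 -0.155 0.466342
t 29.2 tcp [ 0.4906 -0.1294  0.2227] jawyaw 15.54 down [ 2.0e-04 -2.4e-03 -1.0e+00] q [-0.384  0.077 -0.302  1.19  -0.002  0.915] F [-0.28 -0.66 -0.86] w 0.015
turn yaw -0.04 deg; az-world rad -0.0007 -> ax 0.0007
tilt fix tool rotvec [-0.      0.0024  0.0004]
after turn: shift cm [-2.33 -0.03 -0.03]
now: shift cm [-2.33 -0.03 -0.03]
```

The wrist force is near zero (Fz about −0.1 N, lateral about 0), so the scale carries the weight. I release gently.

```bash
python3 -m crank '[{"x":0,"y":0,"z":0,"ax":0,"ay":0,"az":0,"jaw":205},{"x":0,"y":0,"z":0,"ax":0,"ay":0,"az":0,"jaw":200},{"x":0,"y":0,"z":0,"ax":0,"ay":0,"az":0,"jaw":195},{"x":0,"y":0,"z":0,"ax":0,"ay":0,"az":0,"jaw":190},{"x":0,"y":0,"z":0,"ax":0,"ay":0,"az":0,"jaw":185},{"x":0,"y":0,"z":0,"ax":0,"ay":0,"az":0,"jaw":180}]'
python3 -c "
from h import *
go(.4903,-.1291,.246,15.5)
cap('scene','s15');cap('wrist','w15')
p=cv2.imread('pics/s15.png')[90:220,130:300];q=cv2.imread('pics/w15.png')[130:380,150:410]
cv2.imwrite('pics/c15.png',np.hstack([cv2.resize(p,(523,400),interpolation=2),cv2.resize(q,(270,400))]))"
```

```text
t: 29.75
eef_pos: [0.4908, -0.1293, 0.2228]
ee_rot: [0.057, 1.569, -1.243]
contact_force: [-0.6, -0.6, 0.4]
width: 0.0249
t 29.75 tcp [ 0.4908 -0.1293  0.2228] jawyaw 15.55 down [ 7.0e-04 -2.1e-03 -1.0e+00] q [-0.384  0.077 -0.302  1.19  -0.002  0.915] F [-0.57 -0.64  0.43] w 0.0249
turn yaw -0.05 deg; az-world rad -0.0008 -> ax 0.0008
tilt fix tool rotvec [ 0.      0.0022 -0.0001]
after turn: shift cm [-2.32 -0.04 -0.03]
now: shift cm [-2.32 -0.04 -0.03]
```

View pics/c15.png

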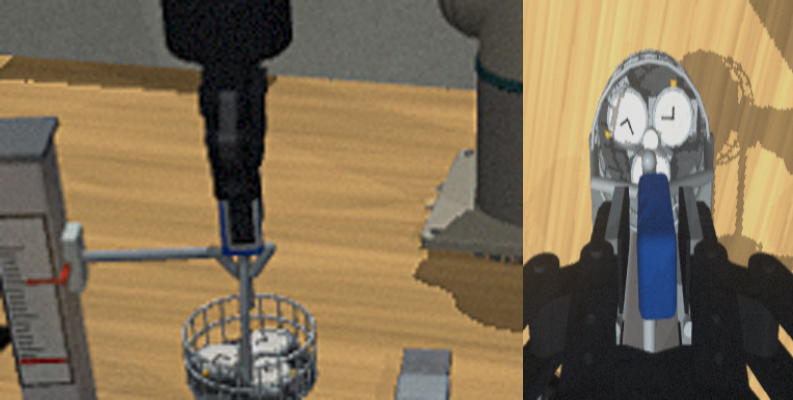

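```bash
python3 -m crank '[{"x":0,"y":0,"z":0,"ax":0,"ay":0,"az":0,"jaw":150},{"x":0,"y":0,"z":0,"ax":0,"ay":0,"az":0,"jaw":110},{"x":0,"y":0,"z":0,"ax":0,"ay":0,"az":0,"jaw":80},{"x":0,"y":0,"z":0,"ax":0,"ay":0,"az":0,"jaw":60},{"x":0,"y":0,"z":0,"ax":0,"ay":0,"az":0,"jaw":60},{"x":0,"y":0,"z":0,"ax":0,"ay":0,"az":0,"jaw":60}]'
python3 -c "
from h import *
go(.4903,-.1291,.32,15.5)
cap('scene','s16');cap('wrist','w16')
p=cv2.imread('pics/s16.png')[90:220,130:300];q=cv2.imread('pics/w16.png')[130:380,150:410]
cv2.imwrite('pics/c16.png',np.hstack([cv2.resize(p,(523,400),interpolation=2),cv2.resize(q,(270,400))]))"
```

```text
t: 30.35
eef_pos: [0.4908, -0.1293, 0.2228]
ee_rot: [0.029, 1.569, -1.27]
contact_force: [-0.3, -0.5, 0.4]
width: 0.0653
t 30.35 tcp [ 0.4908 -0.1293  0.2228] jawyaw 15.55 down [ 6.e-04 -2.e-03 -1.e+00] q [-0.384  0.077 -0.302  1.19  -0.002  0.915] F [-0.29 -0.46  0.38] w 0.0653
turn yaw -0.05 deg; az-world rad -0.0008 -> ax 0.0008
tilt fix tool rotvec [ 0.      0.0021 -0.0001]
after turn: shift cm [-9.72 -0.04 -0.01]
now: shift cm [-9.72 -0.04 -0.01]
```

View pics/c16.png

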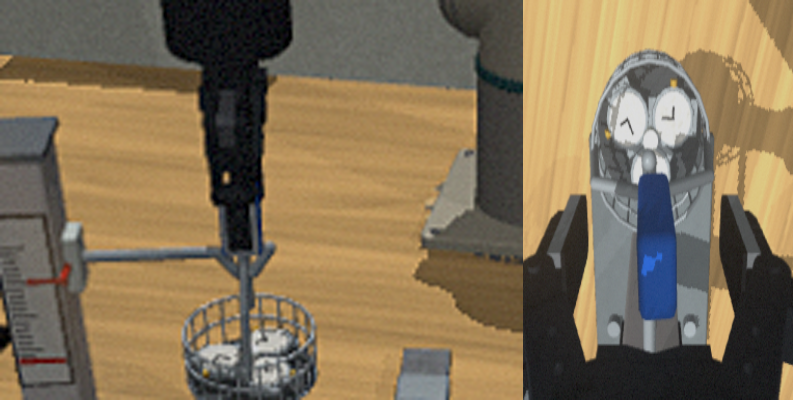

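The pads are clear of the grip on both sides and the basket hasn't moved. I retreat straight up.

```bash
python3 -m crank '[{"x":-0.3,"y":0,"z":0,"ax":0,"ay":0,"az":0,"jaw":60},{"x":-0.6,"y":0,"z":0,"ax":0,"ay":0,"az":0,"jaw":60},{"x":-1,"y":0,"z":0,"ax":0,"ay":0,"az":0,"jaw":60},{"x":-1.5,"y":0,"z":0,"ax":0,"ay":0,"az":0,"jaw":60},{"x":-1.5,"y":0,"z":0,"ax":0,"ay":0,"az":0,"jaw":60},{"x":-1.5,"y":0,"z":0,"ax":0,"ay":0,"az":0,"jaw":60},{"x":-1.5,"y":0,"z":0,"ax":0,"ay":0,"az":0,"jaw":60},{"x":-1,"y":0,"z":0,"ax":0,"ay":0,"az":0,"jaw":60},{"x":-0.5,"y":0,"z":0,"ax":0,"ay":0,"az":0,"jaw":60},{"x":0,"y":0,"z":0,"ax":0,"ay":0,"az":0,"jaw":60},{"x":0,"y":0,"z":0,"ax":0,"ay":0,"az":0,"jaw":60},{"x":0,"y":0,"z":0,"ax":0,"ay":0,"az":0,"jaw":60}]'
python3 -c "
from h import *
cap('scene','s17')"
python3 -m crank '[{"x":0,"y":0,"z":0,"ax":0,"ay":0,"az":0,"jaw":60},{"x":0,"y":0,"z":0,"ax":0,"ay":0,"az":0,"jaw":60},{"x":0,"y":0,"z":0,"ax":0,"ay":0,"az":0,"jaw":60},{"x":0,"y":0,"z":0,"ax":0,"ay":0,"az":0,"jaw":60},{"x":0,"y":0,"z":0,"ax":0,"ay":0,"az":0,"jaw":60}]' >/dev/null
python3 -c "
from h import *
a=cv2.imread('pics/s17.png').astype(int)
p,d,m=cap('scene','s18');cap('top','t18')
b=cv2.imread('pics/s18.png').astype(int);c=cv2.imread('pics/s16.png').astype(int)
for q in (a,c): print('diff in hook/basket/pointer area',np.abs(q-b)[140:215,130:240].mean(), 'bg',np.abs(q-b)[300:,:].mean())
cv2.imwrite('pics/c18.png',np.hstack([b[:,:],]))
go(.49,-.129,.32)"
```

```text
t: 31.45
eef_pos: [0.4911, -0.1292, 0.3275]
ee_rot: [0.611, 1.565, -0.689]
contact_force: [-0.5, -0.4, -1.0]
width: 0.0653
diff in hook/basket/pointer area 2.9126464646464645 bg 3.2009375
diff in hook/basket/pointer area 7.478464646464646 bg 5.642956349206349
t 32.02 tcp [ 0.4892 -0.1285  0.3237] jawyaw 15.55 down [-2.4e-03 -8.0e-04 -1.0e+00] q [-0.384  0.031 -0.138  1.403 -0.002  0.916] F [-0.33 -0.53  0.41] w 0.0654
now: shift cm [0.37 0.06 0.07][ WARN:0@6.810] global loadsave.cpp:1063 imwrite_ Unsupported depth image for selected encoder is fallbacked to CV_8U.
```

View pics/c18.png

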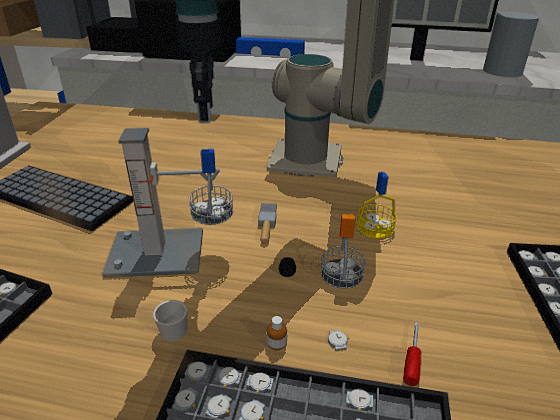

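View pics/t18.png

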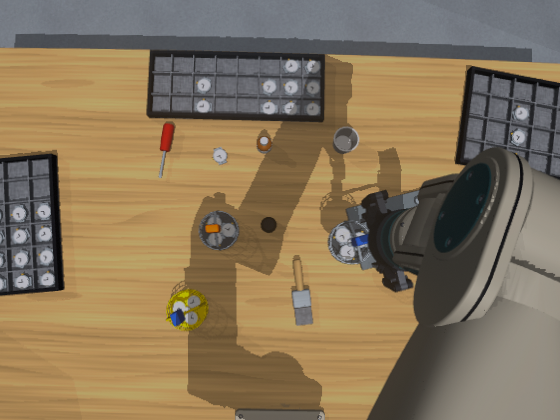

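The basket hangs upright and still from the hook, with the grip at scene (208,160) and the basket at (211,205). The gripper is well above it and everything else is in place, so I hand in.

```bash
python3 -c "
from rig import ctrl
print(ctrl.close_job(), ctrl.get_obs()['t'])"
```

```text
the job is handed in; nothing more can be done
the job is handed in; nothing more can be done
```

The steel basket with the blue grip is hanging from the scale's hook, and I handed the job in at about 32 s of the 67 s allowed.

**What I did:** I took the basket by its grip, threaded the bail over the hook's tip into the dip, and lowered it at about 0.012 m/s. The scale took the whole load at a pointer deflection of about 22 mm, which puts the basket at roughly 0.25 kg. I trimmed out the side forces, opened the fingers slowly and backed straight up.

**Last checks:**
- **Before release:** the averaged wrist force was about −0.15 N vertical, with a 0.5 N spread between readings, and 0.3 N or less sideways.
- **After release:** two scene pictures about 0.5 s apart differed around the hook, basket and pointer only by image noise. The basket looked upright, and the pointer was well above the red mark. The other objects looked to be in their original places.

**What was off:**
- While I turned the basket in mid-air, the tool dropped about 13 mm and tilted about 2°; I corrected both before reaching the hook.
- The gripper rose about 6 mm while closing, so it held the block about 5 mm higher than planned. I allowed for that in the hook heights.
- Right after the bail touched the hook, single force readings (−2.9 N) disagreed with the pointer's movement. The later averages agreed with it.
- The vertical force flattened out at about −0.1 to −0.15 N instead of reaching zero, so the release height is good to about 1 mm.

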